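# Charge the root mill from the dispensing tray

### The arm

A 6-joint arm with a two-finger parallel gripper is mounted at the origin on the work surface. World frame = base frame: x ahead of the robot, y to its left, z up, the work surface at z = 0. Lengths are in m, angles in rad, forces in N, time in s.
With the tool pointing down it reaches from about 0.25 to 0.8 m from the base axis. Payload 3.9 kg.
Tool frame: the origin (TCP) lies midway between the tips of the shut fingers; the grasp point (between the pads) lies 19 mm behind it; z points along the fingers, x is the direction in which the jaws open and shut, and the axes are right-handed (so a half turn about z gives the same grasp; the last joint's range is limited). The gripper opens to 85 mm and grips with 20 to 120 N. Pads are 22 mm wide; open, the fingers measure 114 mm over their backs; the gripper's body (76 mm by 85 mm) begins 54 mm behind the grasp point. The pads swing forward as they close: fully open they stand 13 mm farther back than shut.
Start: joints at [1.175, 0.26, -0.138, 1.173, 0, 1.571], TCP at [0.202, 0.484, 0.231] pointing down, gripper open.
Joint ranges: [-2.78, 2.78], [-0.83, 1.72], [-1.28, 1.37], [-1.9, 2.12], [-1.57, 1.48], [-3.14, 3.14]. Speed limits (rad/s): [2.57, 2.57, 3.14, 3.14, 3.14, 3.14].

### API

Orientations are given as a 3x3 rotation matrix whose columns are the frame's x, y, z axes.
In Python, from workcell import robot, eyes gives the robot as it stands. The module is installed in compiled form; this text tells all that it offers.
- The arm moves only by the tool move_arm, never from a script. Its argument "commands" is a list of rows, each an object with "dp": the shift along the tool's x, y, z in m, a list of three; "spin": the turn about the tool's z in rad. A call has 1 to 20 rows; each row shifts and turns the commanded pose from where the row before left it, along the tool's axes as they then stand; what a row does not reach is not made up. A row lasts 1/8 s, in which the tool goes at most 62.5 mm and 10.7 degrees, less where a joint would pass 70% of its speed; a pose out of reach is approached as far as the arm can. A call with a gripper value outside its range is refused whole. "gripper" is the opening, from 0 (shut) to 1 (fully open), set as the call begins (left out, the last holds). The fingers move at their own pace and stop on an object; "newtons" is the grip in N (left out, the last holds). Time passes only in rows, so rows that do not move let the fingers close. It gives the time, the measured TCP pose, the force and the opening at its end, in the units of the state.
- robot.sense(): the state, without advancing time (a new reading comes with each control period).
- eyes.capture(name): name is "scene" or "top" or "wrist"; returns a dict with "img" (480x640x3 uint8, red, green, blue), "fx", "fy", "cx", "cy" (pixels), "xyz" and "rotation" of the camera in the world. Camera axes: x right, y down, z forward; pixel columns grow to the right and rows downward; lengths in m; the calibration is good to about 2 mm. A picture is of the moment at which its call begins. There is no depth.
- robot.job_done(): hands the job in, once; it reports no verdict.
The state is a dict: "time_s": time; "joints": joint angles; "qvel": joint speeds; "joint_torque": joint torques, N m; "eef_pos": TCP position; "tool_rot": TCP orientation; "wrist_force": force on the tool from outside, world axes, zero at the start; "ft_torque": the same for the moment, N m; "finger_gap": finger opening in m.
Only numpy, scipy, OpenCV 4.12 (cv2) and the standard library are available. Lean on these libraries where they do the work, as an engineer would, in place of code of your own. Each camera call takes 0.05 s, during which the arm holds its last target.

### The job

Charge the root mill: first take the blue roof-shaped cover off its hopper and hang it astride the middle of the rail, then pick up the brass tray by its handle and tip all five root pieces over its open end into the hopper. Finally set the empty tray back down, upright, in the middle of its sheet of paper. Leave everything else on the counter where it stands.

Things in the scene. Friction and masses are not known exactly. Their poses are not given: they have to be found in the camera images.
- hopper_mouth (a point): Centre of the square hopper mouth, level with the flat top of the white mill, 130 mm above the counter. The mill is a fixed box 170 x 170 mm; the mouth is 124 x 124 mm, its steel walls narrow to a 60 x 60 mm floor 80 mm below. x, y run along the mill's sides, z up.
- cover_grip (a point): Grasp point on the black fin of the blue cover (fin 50 mm along x, 12 thick along y, 50 tall): 20 mm below its top, 118 above the cover's lower edges. The cover (220 g) is a rigid inverted V, ridge along x, 130 mm long; 4 mm panels slope at 50 degrees to +y and -y, lower edges 148 mm apart; gable ends open. It starts loose on the mill's top, over the hopper.
- cover_ridge (a point): Middle of the inside of the cover's ridge, 88 mm above its lower edges, 30 mm below the grasp point; axes as for the grasp point. Hung on the rail it lies about 11 mm above the bar's centre line.
- rail_mid (a point): Middle of the bar of the fixed rail: a round bar along this frame's y, 14 mm thick, 240 mm long, held on two posts at its ends, centre line about 170 mm above the counter. The rail and the paper change sides.
- paper_centre (a point): Centre of the top of the fixed kraft paper sheet, 200 x 200 mm, 4 mm thick, lying on the counter.
- tray_grip (a point): Grasp point on the tray's dark wooden handle: a flat paddle 12 mm thick, 50 wide (tray y), 62 long, at the back (-x) end, leaning 30 degrees back from the tray: lengthwise upwards [-0.5, 0, 0.866], thickness along [0.866, 0, 0.5] in tray axes. The point is 22 mm from the paddle's top and at [-83.5, 0, 64.6] mm from the centre of the tray's underside.
- tray_centre (a point): Centre of the brass tray (220 g), 18 mm above its underside. Tray 130 mm along x, 90 along y, walls 35 mm high and 3 thick on both sides and the back; floor 4 mm thick; the +x end is open, without a lip. z is up out of the tray. It starts on the paper with the five root pieces in it.
- tray_lip (a point): Middle of the floor's top edge at the open (pouring) end of the tray, at [65, 0, 4] mm from the centre of its underside; tray axes.
- root0_centre (a point): Centre of one of the five brown root pieces, a knobbly block about 26 x 23 x 19 mm, 14 g.
- root1_centre (a point): Centre of one of the five brown root pieces, a knobbly block about 26 x 23 x 19 mm, 14 g.
- root2_centre (a point): Centre of one of the five brown root pieces, a knobbly block about 26 x 23 x 19 mm, 14 g.
- root3_centre (a point): Centre of one of the five brown root pieces, a knobbly block about 26 x 23 x 19 mm, 14 g.
- root4_centre (a point): Centre of one of the five brown root pieces, a knobbly block about 26 x 23 x 19 mm, 14 g.
- amber_bottle: Bystander: amber glass bottle, 56 mm across, 140 mm tall, stands behind the mill; origin under its centre. Not to be disturbed.
- white_cup: Bystander: white cup, 68 mm across, 60 mm tall, stands behind the mill; origin under its centre. Not to be disturbed.
- brass_weight: Bystander: brass balance weight, 38 mm across, 56 mm tall, beyond the paper; origin under its centre. Not to be disturbed.
- green_jar: Bystander: green glass jar, 52 mm across, 75 mm tall, beyond the paper; origin under its centre. Not to be disturbed.
- tin: Bystander: red tin, 56 mm across, 60 mm tall, stands under the rail; origin under its centre. Not to be disturbed.
- blue_jar: Bystander: blue jar, 64 mm across, 120 mm tall, off the far end of the rail; origin under its centre. Not to be disturbed.
Not all that is in view belongs to the job. Leave any orange or pink look-alike of the part that bears cover_grip alone.

How it is judged:
On the way, in this order (a step that is already met when the one before it is completed fails the run):
1. the cover hangs astride the middle of the rail, let go (x of cover_ridge in the frame of rail_mid between -0.012 and 0.012 m and y of cover_ridge in the frame of rail_mid between -0.05 and 0.05 m and z of cover_ridge in the frame of rail_mid between 0.003 and 0.02 m and angle between the x axis of cover_ridge and the y axis of rail_mid, either way round below 0.25 rad and angle between cover_ridge's own z axis and vertical below 0.25 rad and contact force between the fingers and cover below 0.1 N), for 0.3 s.
2. the tray is tipped with its open end over the hopper mouth (angle between tray_centre's own z axis and vertical above 0.5 rad and horizontal distance between tray_lip and hopper_mouth below 0.085 m and height (world z) of tray_lip above 0.09 m), for 0.1 s.
At the end, for the whole second after the job is handed in: All five root pieces lie in the hopper below its rim; the cover hangs upright astride the bar, parallel to it within 14 degrees and within 50 mm of its middle; the empty tray stands upright and still on the paper, its centre within 60 mm of the paper's centre (horizontal distance between each of root0_centre, root1_centre, root2_centre, root3_centre, root4_centre and hopper_mouth below 0.08 m and height (world z) of root0_centre between 0.045 and 0.13 m and height (world z) of root1_centre between 0.045 and 0.13 m and height (world z) of root2_centre between 0.045 and 0.13 m and height (world z) of root3_centre between 0.045 and 0.13 m and height (world z) of root4_centre between 0.045 and 0.13 m and x of cover_ridge in the frame of rail_mid between -0.012 and 0.012 m and y of cover_ridge in the frame of rail_mid between -0.05 and 0.05 m and z of cover_ridge in the frame of rail_mid between 0.003 and 0.02 m and angle between the x axis of cover_ridge and the y axis of rail_mid, either way round below 0.25 rad and angle between cover_ridge's own z axis and vertical below 0.25 rad and horizontal distance between tray_centre and paper_centre below 0.06 m and angle between tray_centre's own z axis and vertical below 0.08 rad and height (world z) of tray_centre below 0.032 m and linear speed of each of tray, cover below 0.02 m/s); the robot touches nothing.
It fails at once if a bystander is knocked or shifted by more than 25 mm (distance of any of amber_bottle, white_cup, brass_weight, green_jar, tin, blue_jar from where it was at the start of the episode above 0.025 m).
It also fails if it takes over 69 s, if anything falls off the work surface, if the arm or the gripper's body presses on something with over 40 N, if the wrist force passes 120 N, or if a joint passes its speed limit or range.

## Working session

There is one attempt and no reset: what is moved stays moved. The work goes in short steps, Python scripts to look and compute and a tool call to move; the robot and the scene stay as the last step left them, time stands still between calls to the robot, and variables do not carry over. Pictures are saved under pics/ and viewed, and the job is handed in when it is done.

Besides the shell and the picture viewer there is one more tool, called after "Emit:" as name(argument=value, ...), one argument or row to a line, values as JSON. move_arm: Moves the arm, as the interface text tells. Its arguments: {"type":"object","properties":{"commands":{"type":"array"},"gripper":{"type":"number"},"newtons":{"type":"number"}},"required":["commands"]}

```bash
mkdir -p pics; cat > h.py <<'E'
import numpy as np, cv2
from workcell import robot, eyes
def cap(n,f):
    c=eyes.capture(n); cv2.imwrite('pics/'+f+'.png',c['img'][:,:,::-1]); np.save('pics/'+f+'.npy',c,allow_pickle=True); return c
def ld(f): return np.load('pics/'+f+'.npy',allow_pickle=True).item()
def ray(c,u,v):
    d=np.array([(u-c['cx'])/c['fx'],(v-c['cy'])/c['fy'],1.]); return np.array(c['xyz']),np.array(c['rotation'])@d
def onz(c,u,v,z):
    o,d=ray(c,u,v); return o+d*(z-o[2])/d[2]
def proj(c,p):
    q=np.array(c['rotation']).T@(np.array(p)-np.array(c['xyz'])); return np.array([c['fx']*q[0]/q[2]+c['cx'],c['fy']*q[1]/q[2]+c['cy']])
def tri(c1,p1,c2,p2):
    o1,d1=ray(c1,*p1);o2,d2=ray(c2,*p2)
    s=np.linalg.lstsq(np.stack([d1,-d2],1),o2-o1,rcond=None)[0]
    a=o1+s[0]*d1;b=o2+s[1]*d2
    return (a+b)/2,np.linalg.norm(a-b)
E
python3 - <<'E'
from h import *
for n in('scene','top','wrist'):
    c=cap(n,n+'0'); print(n,c['fx'],c['cx'],c['cy'],np.round(c['xyz'],3),np.round(c['rotation'],3).tolist())
s=robot.sense();print({k:np.round(v,3).tolist() for k,v in s.items()})
E
```

```text
scene 518.7316638136168 321.0137731632522 235.6385719564982 [1.144 0.669 0.785] [[-0.749, 0.352, -0.562], [0.663, 0.425, -0.617], [0.021, -0.834, -0.551]]
top 473.69058225472423 313.74030217539797 234.19847903002417 [ 0.23  -0.027  1.351] [[-0.027, -0.975, 0.222], [-1.0, 0.026, -0.007], [0.001, -0.223, -0.975]]
wrist 364.27072946814906 317.53418842287454 233.56646935598943 [0.139 0.511 0.374] [[0.385, 0.888, 0.249], [0.923, -0.37, -0.107], [-0.003, 0.271, -0.963]]
{'time_s': 0.15, 'joints': [1.175, 0.261, -0.139, 1.173, -0.0, 1.571], 'qvel': [-0.003, -0.002, 0.005, 0.001, -0.001, -0.001], 'joint_torque': [-0.001, -40.6, 25.417, 0.013, -0.0, -0.0], 'eef_pos': [0.202, 0.484, 0.231], 'tool_rot': [[0.386, 0.923, -0.001], [0.923, -0.386, -0.001], [-0.001, 0.0, -1.0]], 'wrist_force': [-0.656, -1.103, 0.417], 'ft_torque': [0.004, -0.003, -0.03], 'finger_gap': 0.085}
```

View pics/scene0.png

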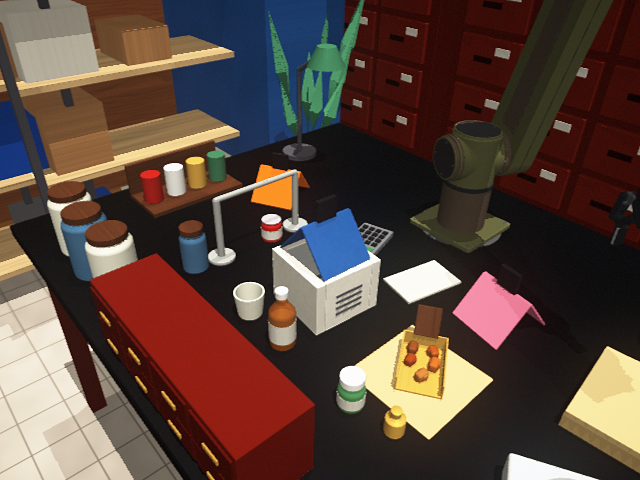

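View pics/top0.png

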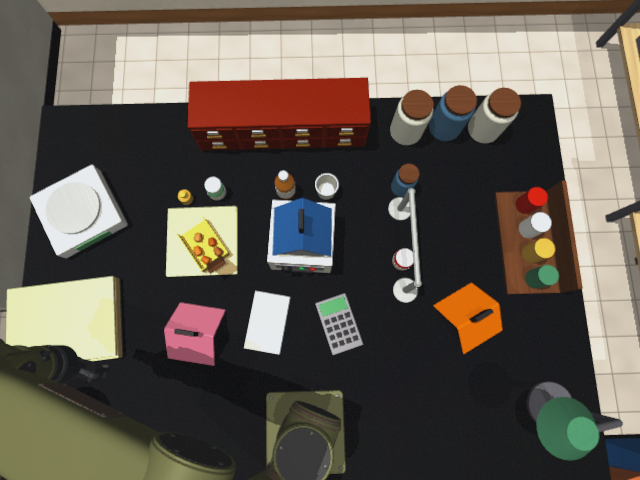

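View pics/wrist0.png

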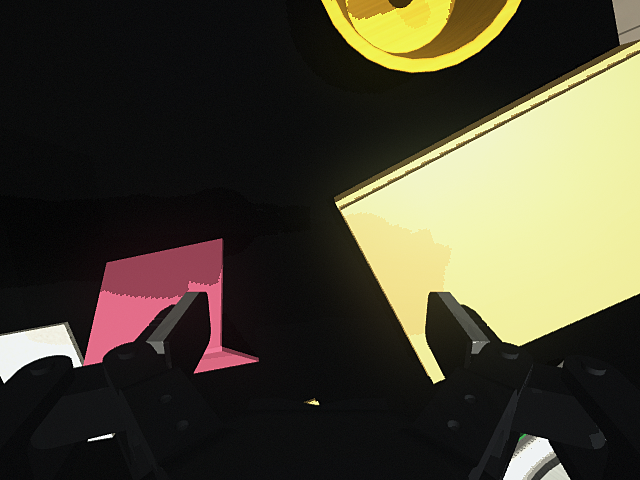

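The top view looks along −z with image up = +x and right = −y. The blue cover is at (302,232), the rail bar runs from (411,192) to (418,285), the paper is at (202,241), and the tray handle is at (222,268). The pink and orange covers are decoys. I'll zoom in next.

```bash
python3 - <<'E'
from h import *
t=ld('top0')['img'][:,:,::-1]; s=ld('scene0')['img'][:,:,::-1]
def cr(im,x,y,w,h,k,f): cv2.imwrite('pics/'+f+'.png',cv2.resize(im[y:y+h,x:x+w],None,fx=k,fy=k,interpolation=cv2.INTER_CUBIC))
cr(t,160,170,190,120,4,'c1'); cr(t,370,150,90,160,3.7,'c2'); cr(s,190,150,200,150,4,'c3'); cr(s,340,270,160,120,4.5,'c4')
E
```

```text
(no output)
```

View pics/c1.png

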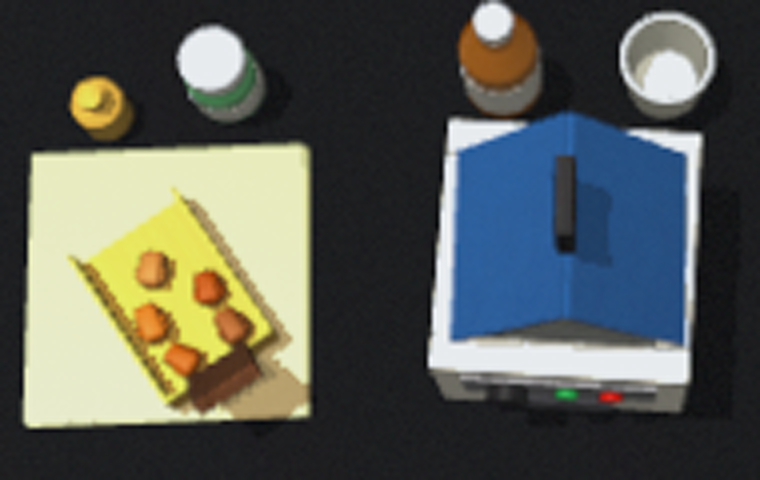

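View pics/c2.png

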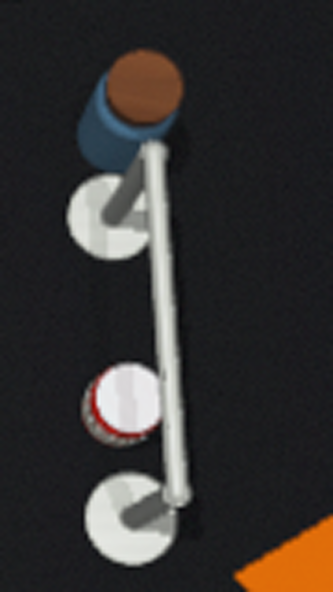

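View pics/c3.png

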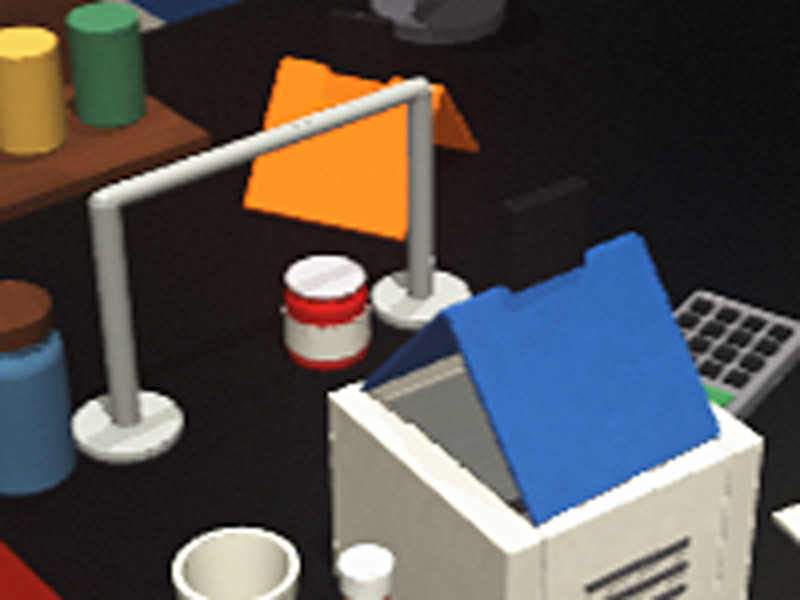

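View pics/c4.png

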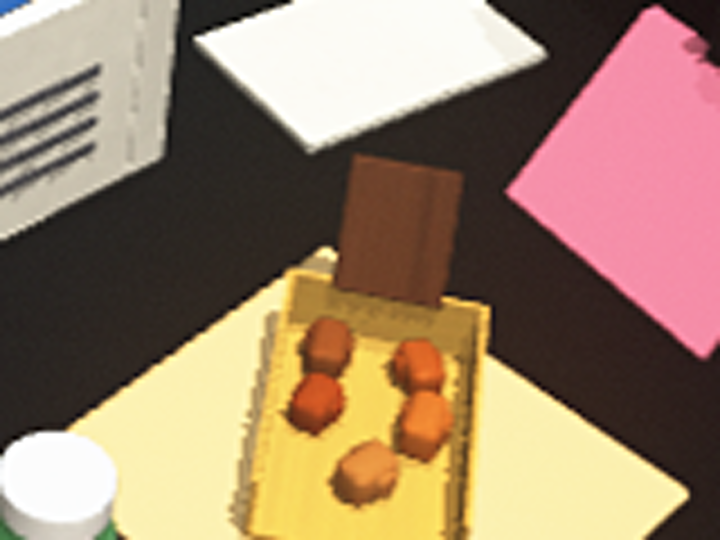

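```bash
python3 - <<'E'
from h import *
t=ld('top0'); s=ld('scene0')
def P(x0,y0,k,x,y): return (x0+(x+.5)/k-.5, y0+(y+.5)/k-.5)
c1=lambda x,y:P(160,170,4,x,y); c2=lambda x,y:P(370,150,3.7,x,y); c3=lambda x,y:P(190,150,4,x,y); c4=lambda x,y:P(340,270,4.5,x,y)
def show(n,l):
    l=np.array(l);print(n,np.round(l,3).tolist(),'mean',np.round(l.mean(0),4))
    for i in range(len(l)):
        d=l[(i+1)%len(l)]-l[i];print('   len %.3f ang %.1f'%(np.hypot(*d[:2]),np.degrees(np.arctan2(d[1],d[0]))))
show('mill',[onz(t,*c1(*p),.13) for p in[(449,119),(702,132),(688,383),(430,367)]])
show('fin',[onz(t,*c1(*p),.268) for p in[(556,157),(575,157),(573,237),(556,237)]])
show('eaves',[onz(t,*c1(*p),.13) for p in[(459,153),(687,155),(684,345),(451,340)]])
show('paper',[onz(t,*c1(*p),.004) for p in[(33,153),(308,145),(310,415),(25,427)]])
show('rail top',[onz(t,*c2(*p),.172) for p in[(154,152),(177,490)]])
for a,b in[((154,150),(105,200)),((178,495),(421,88))]: print('rail tri',tri(t,c2(*a),s,c3(*b)))
show('tray top',[onz(t,*c1(*p),.039) for p in[(177,191),(72,258),(177,405)]])
# ridge front / back tri
print('ridge end far',tri(t,c1(571,112),s,c3(450,312)), 'near',tri(t,c1(566,319),s,c3(637,236)))
print('handle')
for a,b in[((191,405),(354,156)),((262,372),(462,174))]: print(tri(t,c1(*a),s,c4(*b)))
for n,c,h in[('bottle',(493,22),.14),('cup',(668,55),.06),('weight',(97,95),.056),('jar',(212,58),.075)]: print(n,onz(t,*c1(*c),h))
print('tin',onz(t,*c2(128,399),.06),'bluejar',onz(t,*c2(145,87),.12))
E
```

```text
mill [[0.608, 0.074, 0.13], [0.594, -0.095, 0.13], [0.424, -0.08, 0.13], [0.439, 0.088, 0.13]] mean [ 0.5165 -0.0032  0.13  ]
   len 0.170 ang -94.6
   len 0.171 ang 174.8
   len 0.169 ang 84.9
   len 0.169 ang -4.6
fin [[0.54, -0.0, 0.268], [0.54, -0.012, 0.268], [0.491, -0.009, 0.268], [0.491, 0.001, 0.268]] mean [ 0.5155 -0.0052  0.268 ]
   len 0.011 ang -91.5
   len 0.049 ang 177.3
   len 0.010 ang 88.4
   len 0.049 ang -1.2
eaves [[0.584, 0.068, 0.13], [0.579, -0.085, 0.13], [0.45, -0.078, 0.13], [0.457, 0.074, 0.13]] mean [ 0.5173 -0.0052  0.13  ]
   len 0.153 ang -92.1
   len 0.129 ang 177.1
   len 0.153 ang 87.2
   len 0.127 ang -2.9
paper [[0.629, 0.392, 0.004], [0.63, 0.189, 0.004], [0.429, 0.186, 0.004], [0.426, 0.389, 0.004]] mean [0.5282 0.289  0.004 ]
   len 0.203 ang -89.8
   len 0.201 ang -179.1
   len 0.203 ang 90.9
   len 0.204 ang 0.7
rail top [[0.609, -0.293, 0.172], [0.37, -0.291, 0.172]] mean [ 0.4893 -0.2918  0.172 ]
   len 0.239 ang 179.5
   len 0.239 ang -0.5
rail tri (array([ 0.60968196, -0.29244245,  0.17262266]), np.float64(0.0007667979101499025))
rail tri
[... 164 characters left out ...]
an [0.5203 0.3    0.039 ]
   len 0.087 ang 122.8
   len 0.132 ang -144.3
   len 0.155 ang 1.4
ridge end far (array([ 0.58107577, -0.00836699,  0.22220854]), np.float64(0.0023412798420550584)) near (array([ 0.45183607, -0.00375478,  0.21986726]), np.float64(0.0013658775426579502))
handle
(array([0.43924676, 0.23012748, 0.09561875]), np.float64(0.051253332584537056))
(array([0.43392546, 0.22558955, 0.08614587]), np.float64(0.047433262302199956))
bottle [0.67235261 0.04327353 0.14      ]
cup [ 0.67321874 -0.07712139  0.06      ]
weight [0.65553686 0.33180161 0.056     ]
jar [0.67453538 0.24613861 0.075     ]
tin [ 0.45210415 -0.28445099  0.06      ] bluejar [ 0.67607279 -0.30150131  0.12      ]
```

The measurements match the given sizes:

| Thing | Position | Yaw | Size check |
|---|---|---|---|
| Mill | (0.5165, -0.003) | -5° | 170 mm sides |
| Cover | (0.5165, -0.0055) | about -2.2° | fin 49 mm |
| Rail middle | (0.4885, -0.292, 0.171) | about 0° | 239–240 mm |
| Paper | (0.528, 0.289) | about 0° | about 202 mm |

Next I move above the fin.

Emit:
move_arm(
  commands=[
    {"dp": [0, 0, -0.055], "spin": -0.179},
    {"dp": [0, 0, -0.055], "spin": -0.179},
    {"dp": [-0.0398, 0.0278, 0], "spin": 0},
    {"dp": [-0.0398, 0.0278, 0], "spin": 0},
    {"dp": [-0.0398, 0.0278, 0], "spin": 0},
    {"dp": [-0.0398, 0.0278, 0], "spin": 0},
    {"dp": [-0.0398, 0.0278, 0], "spin": 0},
    {"dp": [-0.0398, 0.0278, 0], "spin": 0},
    {"dp": [-0.0398, 0.0278, 0], "spin": 0},
    {"dp": [-0.0398, 0.0278, 0], "spin": 0},
    {"dp": [-0.0398, 0.0278, 0], "spin": 0},
    {"dp": [-0.0398, 0.0278, 0], "spin": 0},
    {"dp": [-0.0398, 0.0278, 0], "spin": 0},
    {"dp": [-0.0398, 0.0278, 0], "spin": 0},
    {"dp": [0, 0, 0], "spin": 0},
    {"dp": [0, 0, 0], "spin": 0},
  ],
  gripper=1,
)

```text
time_s: 2.15
eef_pos: [0.5172, -0.0053, 0.3409]
tool_rot: [[0.038, 0.999, -0.001], [0.999, -0.038, 0.0], [0.0, -0.001, -1.0]]
wrist_force: [-0.0, 0.1, -0.2]
finger_gap: 0.0854
```

```bash
cat >> h.py <<'E'
def go(xyz,yaw_deg):
    s=robot.sense();R=np.array(s['tool_rot']);p=np.array(s['eef_pos'])
    yaw=np.degrees(np.arctan2(R[1,0],R[0,0])); sp=-np.radians(yaw_deg-yaw)
    a=np.radians(yaw_deg); Rn=np.array([[np.cos(a),np.sin(a),0],[np.sin(a),-np.cos(a),0],[0,0,-1]])
    d=np.array(xyz)-p
    print('t',round(s['time_s'],2),'pos',p.round(4),'yaw %.2f'%yaw,'spin %.3f'%sp,'dp after spin',(Rn.T@d).round(4),'dp now',(R.T@d).round(4),'gap',round(float(s['finger_gap']),4),'F',np.round(s['wrist_force'],1),'tz',R[:,2].round(3),'q',np.round(s['joints'],2))
E
python3 - <<'E'
from h import *
go([.5165,-.0055,.229],87.8)
cap('wrist','w1')
# recheck tray handle: correct corner pairing
t=ld('top0'); s=ld('scene0')
P=lambda x0,y0,k,x,y:(x0+(x+.5)/k-.5, y0+(y+.5)/k-.5)
for a,b in[((191,405),(462,174)),((262,372),(354,156))]: print(tri(t,P(160,170,4,*a),s,P(340,270,4.5,*b)))
E
```

```text
t 2.15 pos [ 0.5172 -0.0053  0.3409] yaw 87.81 spin 0.000 dp after spin [-0.0002 -0.0007  0.1119] dp now [-0.0003 -0.0005  0.1119] gap 0.0854 F [-0.   0.1 -0.2] tz [-0.001  0.    -1.   ] q [-0.01  0.23  0.1   1.45  0.    0.03]
(array([0.42537851, 0.24997976, 0.09293131]), np.float64(0.0034678220286571207))
(array([0.44694484, 0.20518388, 0.08595044]), np.float64(0.0009120768638313253))
```

View pics/w1.png

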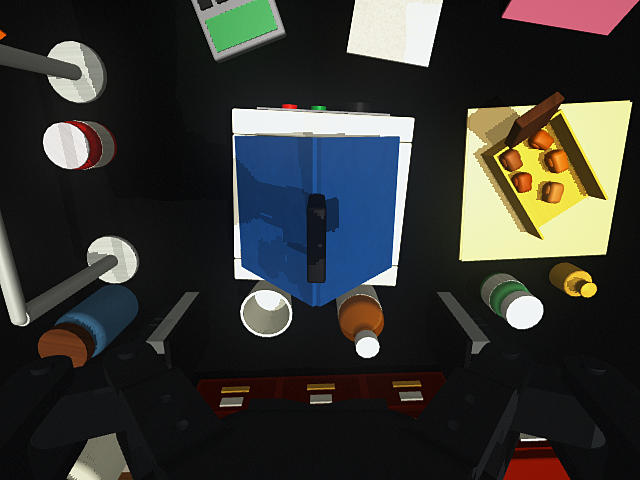

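The fin is centred between the fingers: it sits at column 316, and the finger midpoint is about 318. I descend and grip.

Emit:
move_arm(
  commands=[
    {"dp": [0, 0, 0.04], "spin": 0},
    {"dp": [0, 0, 0.04], "spin": 0},
    {"dp": [0, 0, 0.032], "spin": 0},
    {"dp": [0, 0, 0], "spin": 0},
  ],
)

```text
time_s: 2.7
eef_pos: [0.5149, -0.0042, 0.2274]
tool_rot: [[0.036, 0.999, -0.006], [0.999, -0.036, 0.0], [0.0, -0.006, -1.0]]
wrist_force: [-0.2, 0.1, 1.2]
finger_gap: 0.0854
```

Emit:
move_arm(
  commands=[
    {"dp": [0, 0, 0], "spin": 0},
    {"dp": [0, 0, 0], "spin": 0},
    {"dp": [0, 0, 0], "spin": 0},
    {"dp": [0, 0, 0], "spin": 0},
    {"dp": [0, 0, 0], "spin": 0},
    {"dp": [0, 0, 0], "spin": 0},
    {"dp": [0, 0, 0], "spin": 0},
    {"dp": [0, 0, 0], "spin": 0},
  ],
  gripper=0,
  newtons=60,
)

```text
time_s: 3.7
eef_pos: [0.5181, -0.0055, 0.2298]
tool_rot: [[0.038, 0.999, 0.001], [0.999, -0.038, -0.0], [0.0, 0.001, -1.0]]
wrist_force: [-0.2, -0.8, 6.3]
finger_gap: 0.0116
```

Emit:
move_arm(
  commands=[
    {"dp": [0, 0, -0.01], "spin": 0},
    {"dp": [0, 0, -0.03], "spin": 0},
    {"dp": [0, 0, -0.03], "spin": 0},
    {"dp": [0, 0, -0.03], "spin": 0},
    {"dp": [0, 0, -0.01], "spin": 0},
    {"dp": [0, 0, 0], "spin": 0},
    {"dp": [0, 0, 0], "spin": 0},
  ],
)

```text
time_s: 4.58
eef_pos: [0.517, -0.0055, 0.3378]
tool_rot: [[0.038, 0.999, -0.003], [0.999, -0.038, -0.0], [-0.0, -0.003, -1.0]]
wrist_force: [-1.1, -0.6, -2.0]
finger_gap: 0.0115
```

```bash
python3 - <<'E'
from h import *
go([.4885,-.292,.34],90)
cap('scene','s2')
cap('wrist','w2')
E
```

```text
t 4.58 pos [ 0.517  -0.0055  0.3378] yaw 87.83 spin -0.038 dp after spin [-0.2865 -0.0285 -0.0022] dp now [-0.2874 -0.0177 -0.0021] gap 0.0115 F [-1.1 -0.6 -2. ] tz [-0.003 -0.    -1.   ] q [-0.01  0.23  0.09  1.44 -0.    0.03]
```

View pics/s2.png

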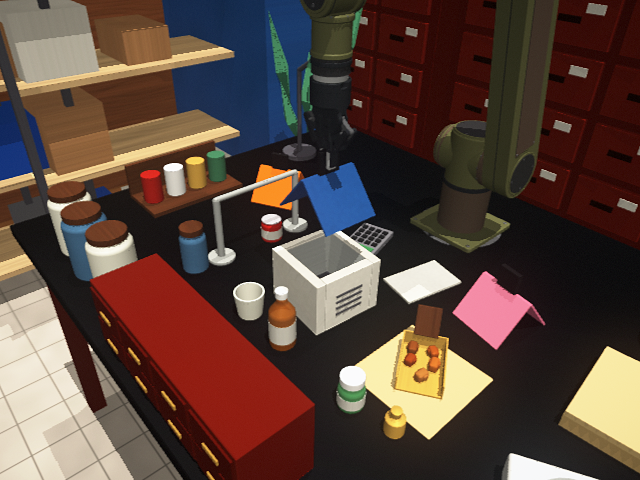

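View pics/w2.png

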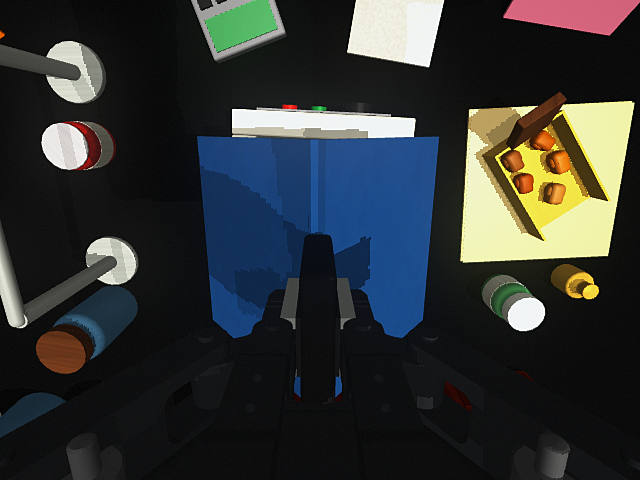

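The cover is held level and the hopper is open. I carry it over the rail.

Emit:
move_arm(
  commands=[
    {"dp": [0, 0, 0], "spin": -0.038},
    {"dp": [-0.02, -0.0025, 0], "spin": 0},
    {"dp": [-0.038, -0.0037, 0], "spin": 0},
    {"dp": [-0.038, -0.0037, 0], "spin": 0},
    {"dp": [-0.038, -0.0037, 0], "spin": 0},
    {"dp": [-0.038, -0.0037, 0], "spin": 0},
    {"dp": [-0.038, -0.0037, 0], "spin": 0},
    {"dp": [-0.038, -0.0037, 0], "spin": 0},
    {"dp": [-0.0265, -0.0025, 0], "spin": 0},
    {"dp": [-0.012, -0.001, 0], "spin": 0},
    {"dp": [0, 0, 0], "spin": 0},
    {"dp": [0, 0, 0], "spin": 0},
    {"dp": [0, 0, 0], "spin": 0},
  ],
)

```text
time_s: 6.3
eef_pos: [0.4898, -0.2909, 0.3395]
tool_rot: [[-0.002, 1.0, 0.0], [1.0, 0.002, 0.0], [0.0, 0.0, -1.0]]
wrist_force: [-0.6, -0.4, -1.8]
finger_gap: 0.0113
```

```bash
python3 - <<'E'
from h import *
go([.4885,-.292,.194],90)
cap('scene','s3')
cap('top','t3')
E
```

```text
t 6.3 pos [ 0.4898 -0.2909  0.3395] yaw 90.09 spin 0.002 dp after spin [-0.0011 -0.0013  0.1455] dp now [-0.0011 -0.0013  0.1455] gap 0.0113 F [-0.6 -0.4 -1.8] tz [ 0.  0. -1.] q [-0.54  0.32  0.23  1.48  0.   -0.54]
```

View pics/s3.png

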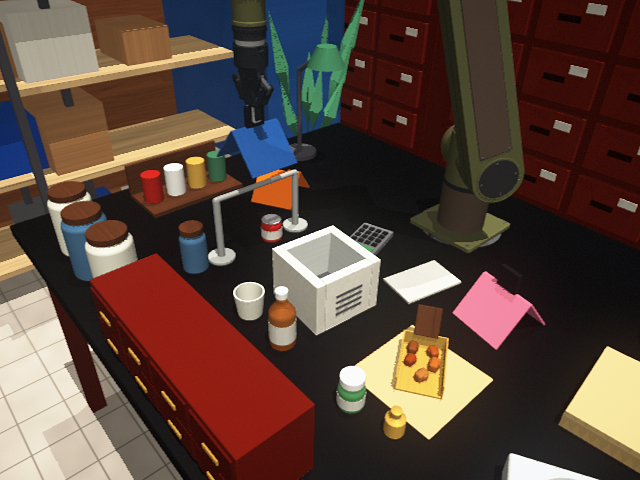

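View pics/t3.png

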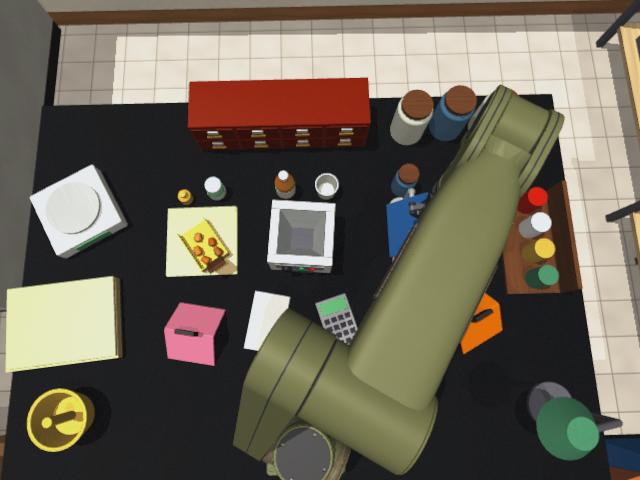

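Emit:
move_arm(
  commands=[
    {"dp": [-0.001, -0.001, 0.04], "spin": 0},
    {"dp": [0, 0, 0.04], "spin": 0},
    {"dp": [0, 0, 0.03], "spin": 0},
    {"dp": [0, 0, 0.015], "spin": 0},
    {"dp": [0, 0, 0.008], "spin": 0},
    {"dp": [0, 0, 0.006], "spin": 0},
    {"dp": [0, 0, 0.004], "spin": 0},
    {"dp": [0, 0, 0], "spin": 0},
    {"dp": [0, 0, 0], "spin": 0},
  ],
)

```text
time_s: 7.52
eef_pos: [0.4888, -0.2932, 0.1968]
tool_rot: [[-0.0, 1.0, 0.001], [1.0, 0.0, -0.0], [-0.0, 0.001, -1.0]]
wrist_force: [-0.7, -0.8, -2.0]
finger_gap: 0.0108
```

```bash
python3 - <<'E'
from h import *
go([.4885,-.292,.193],90)
c=cap('scene','s4')
cv2.imwrite('pics/s4c.png',cv2.resize(c['img'][90:290,180:330,::-1],None,fx=3,fy=3))
E
```

```text
t 7.53 pos [ 0.4888 -0.2932  0.1968] yaw 90.01 spin 0.000 dp after spin [ 0.0012 -0.0003  0.0038] dp now [ 0.0012 -0.0003  0.0038] gap 0.0108 F [-0.7 -0.8 -2. ] tz [ 0.001 -0.    -1.   ] q [-0.54  0.35 -0.1   1.12 -0.   -0.54]
```

View pics/s4c.png

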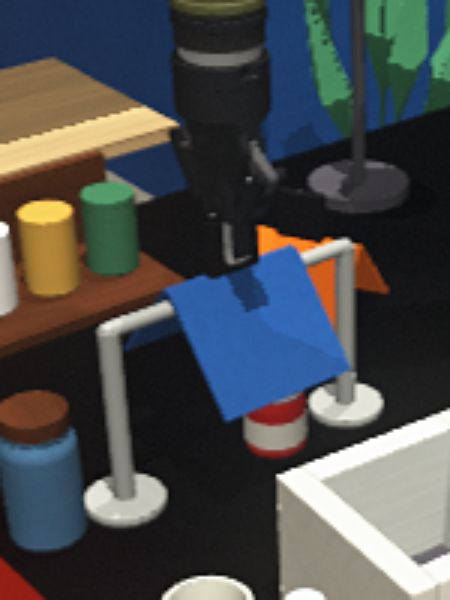

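Emit:
move_arm(
  commands=[
    {"dp": [0, 0, 0.003], "spin": 0},
    {"dp": [0, 0, 0.002], "spin": 0},
    {"dp": [0, 0, 0], "spin": 0},
    {"dp": [0, 0, 0], "spin": 0},
  ],
)

```text
time_s: 8.07
eef_pos: [0.4888, -0.293, 0.1927]
tool_rot: [[0.0, 1.0, 0.001], [1.0, -0.0, -0.001], [-0.001, 0.001, -1.0]]
wrist_force: [-0.5, 2.3, 6.7]
finger_gap: 0.0113
```

Contact is made at the expected height (+6.7 N, TCP z 0.1927). I release.

Emit:
move_arm(
  commands=[
    {"dp": [0, 0, 0], "spin": 0},
    {"dp": [0, 0, 0], "spin": 0},
    {"dp": [0, 0, 0], "spin": 0},
    {"dp": [0, 0, 0], "spin": 0},
    {"dp": [0, 0, -0.01], "spin": 0},
    {"dp": [0, 0, -0.03], "spin": 0},
    {"dp": [0, 0, -0.05], "spin": 0},
    {"dp": [0, 0, -0.05], "spin": 0},
    {"dp": [0, 0, 0], "spin": 0},
  ],
  gripper=0.7,
)

```text
time_s: 9.2
eef_pos: [0.4906, -0.2942, 0.3367]
tool_rot: [[-0.0, 1.0, 0.008], [1.0, 0.0, -0.005], [-0.005, 0.008, -1.0]]
wrist_force: [0.1, -0.3, -0.1]
finger_gap: 0.06
```

```bash
python3 - <<'E'
from h import *
go([.44,.228,.2],124)
c=cap('scene','s5')
cv2.imwrite('pics/s5c.png',cv2.resize(c['img'][90:290,180:330,::-1],None,fx=3,fy=3))
c=cap('wrist','w5')
E
```

```text
t 9.2 pos [ 0.4906 -0.2942  0.3367] yaw 90.01 spin -0.593 dp after spin [0.4612 0.2501 0.1367] dp now [ 0.5229 -0.0516  0.1336] gap 0.06 F [ 0.1 -0.3 -0.1] tz [ 0.008 -0.005 -1.   ] q [-0.54  0.32  0.22  1.46 -0.   -0.54]
```

View pics/s5c.png

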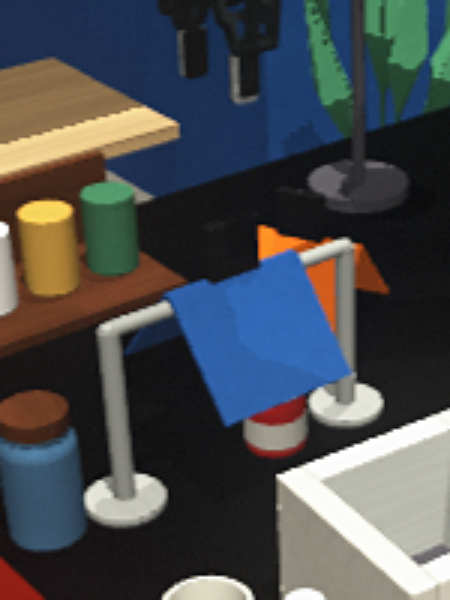

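View pics/w5.png

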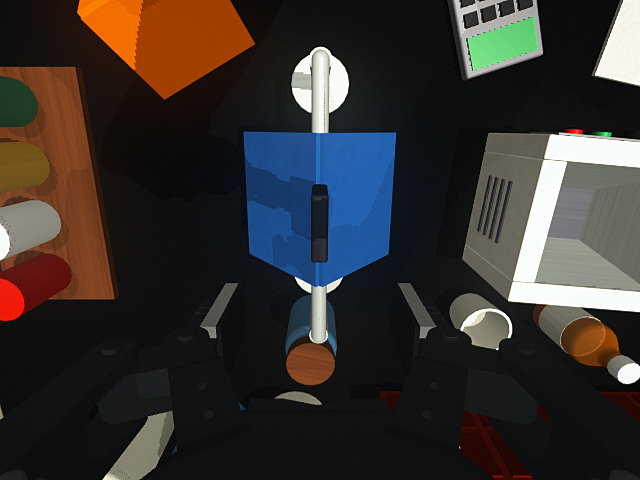

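The cover hangs level on the bar (fin at wrist px (320,222), aligned with the bar). Now I go to the tray handle.

Emit:
move_arm(
  commands=[
    {"dp": [0, 0, 0], "spin": -0.15},
    {"dp": [0, 0, 0], "spin": -0.15},
    {"dp": [0, 0, 0], "spin": -0.15},
    {"dp": [0, 0, 0], "spin": -0.143},
    {"dp": [0.0384, 0.0208, 0], "spin": 0},
    {"dp": [0.0384, 0.0208, 0], "spin": 0},
    {"dp": [0.0384, 0.0208, 0], "spin": 0},
    {"dp": [0.0384, 0.0208, 0], "spin": 0},
    {"dp": [0.0384, 0.0208, 0], "spin": 0},
    {"dp": [0.0384, 0.0208, 0], "spin": 0},
    {"dp": [0.0384, 0.0208, 0], "spin": 0},
    {"dp": [0.0384, 0.0208, 0], "spin": 0},
    {"dp": [0.0384, 0.0208, 0.02], "spin": 0},
    {"dp": [0.0384, 0.0208, 0.025], "spin": 0},
    {"dp": [0.0384, 0.0208, 0.025], "spin": 0},
    {"dp": [0.0384, 0.0208, 0.025], "spin": 0},
    {"dp": [0, 0, 0], "spin": 0},
    {"dp": [0, 0, 0], "spin": 0},
    {"dp": [0, 0, 0], "spin": 0},
  ],
  gripper=1,
)

```text
time_s: 11.68
eef_pos: [0.4382, 0.2277, 0.2367]
tool_rot: [[-0.558, 0.83, 0.0], [0.83, 0.558, -0.0], [-0.0, 0.0, -1.0]]
wrist_force: [0.3, 1.0, 0.2]
finger_gap: 0.0856
```

```bash
python3 - <<'E'
from h import *
go([.442,.228,.1],124)
c=cap('wrist','w6')
E
```

```text
t 11.68 pos [0.4382 0.2277 0.2367] yaw 123.90 spin -0.002 dp after spin [-0.0019  0.0033  0.1367] dp now [-0.0018  0.0033  0.1367] gap 0.0856 F [0.3 1.  0.2] tz [ 0. -0. -1.] q [ 0.48  0.2  -0.2   1.17 -0.   -0.11]
```

View pics/w6.png

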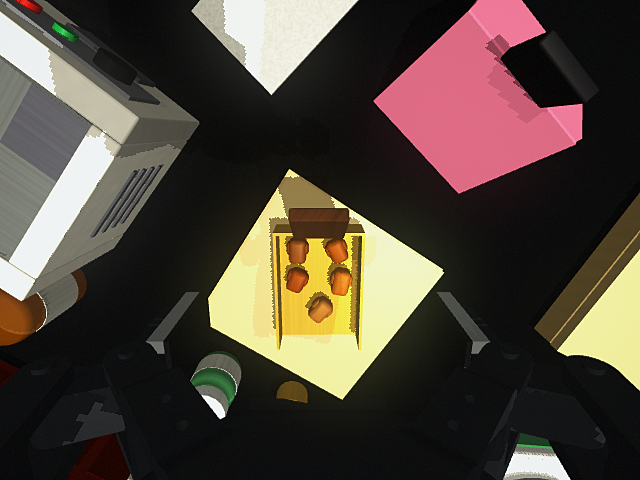

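The tray is square to the gripper. Handle top corners are at about (290,209) and (349,209), and the tray walls are at columns 275 and 364.

```bash
python3 - <<'E'
from h import *
c=ld('w6')
a=onz(c,289.5,209,.0925);b=onz(c,349,209,.0925);print('top edge',a,b,(a+b)/2,np.hypot(*(a-b)[:2]),np.degrees(np.arctan2(*(b-a)[1::-1])))
l=[onz(c,*p,.039) for p in[(274,226),(366,226),(363,349),(275.5,349)]];print(np.round(l,4),np.mean(l,0))
for i in range(4):
  d=l[(i+1)%4]-l[i];print(np.hypot(*d[:2]),np.degrees(np.arctan2(d[1],d[0])))
E
```

```text
top edge [0.44420557 0.20441522 0.0925    ] [0.41750026 0.24414526 0.0925    ] [0.43085292 0.22428024 0.0925    ] 0.047871175297012014 123.90777977082386
[[0.4783 0.2038 0.039 ]
 [0.4287 0.2776 0.039 ]
 [0.5403 0.3547 0.039 ]
 [0.5925 0.2772 0.039 ]] [0.50995896 0.27834672 0.039     ]
0.08894191642824867 123.90725791809761
0.13564936080990436 34.62288428633971
0.09342096133918007 -56.09696641731876
0.1356604787192274 -147.2689861096891
```

Emit:
move_arm(
  commands=[
    {"dp": [0.0015, 0.004, 0.04], "spin": 0},
    {"dp": [0, 0, 0.05], "spin": 0},
    {"dp": [0, 0, 0.05], "spin": 0},
    {"dp": [0, 0, 0.03], "spin": 0},
    {"dp": [0, 0, 0.02], "spin": 0},
    {"dp": [0, 0, 0], "spin": 0},
    {"dp": [0, 0, 0], "spin": 0},
  ],
)

```text
time_s: 12.6
eef_pos: [0.4415, 0.2321, 0.0474]
tool_rot: [[-0.558, 0.83, 0.002], [0.83, 0.558, 0.001], [-0.0, 0.002, -1.0]]
wrist_force: [0.8, -0.5, 0.4]
finger_gap: 0.0853
```

Emit:
move_arm(
  commands=[
    {"dp": [0, 0, 0], "spin": 0},
    {"dp": [0, 0, 0], "spin": 0},
    {"dp": [0, 0, 0], "spin": 0},
    {"dp": [0, 0, 0], "spin": 0},
    {"dp": [0, 0, 0], "spin": 0},
    {"dp": [0, 0, 0], "spin": 0},
  ],
  gripper=0,
  newtons=100,
)

```text
time_s: 13.35
eef_pos: [0.4411, 0.2323, 0.0476]
tool_rot: [[-0.559, 0.829, 0.002], [0.829, 0.559, 0.0], [-0.001, 0.002, -1.0]]
wrist_force: [-1.1, -0.3, 6.6]
finger_gap: 0.0488
```

```bash
python3 - <<'E'
from h import *
go([.442,.228,.1],124)
c=cap('wrist','w7')
E
```

```text
t 13.35 pos [0.4411 0.2323 0.0476] yaw 123.98 spin -0.000 dp after spin [-0.0041 -0.0017 -0.0524] dp now [-0.0041 -0.0016 -0.0524] gap 0.0488 F [-1.1 -0.3  6.6] tz [ 0.002  0.    -1.   ] q [ 0.49  0.37 -0.51  0.69 -0.   -0.11]
```

View pics/w7.png

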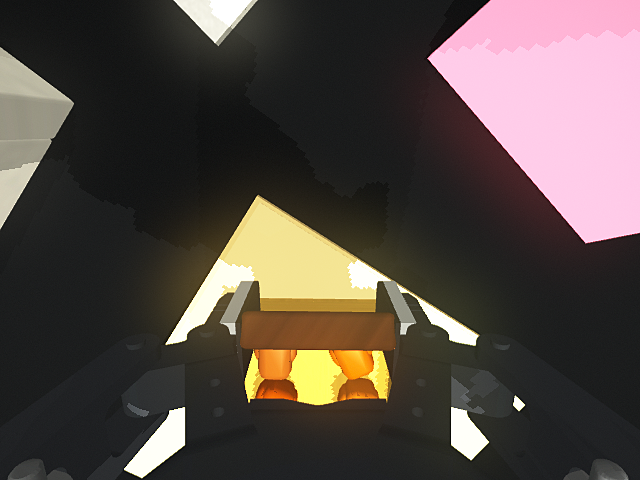

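The handle is gripped by its edges. I lift it slightly and check whether the tray stays level.

Emit:
move_arm(
  commands=[
    {"dp": [0, 0, -0.005], "spin": 0},
    {"dp": [0, 0, -0.01], "spin": 0},
    {"dp": [0, 0, -0.01], "spin": 0},
    {"dp": [0, 0, 0], "spin": 0},
    {"dp": [0, 0, 0], "spin": 0},
  ],
)

```text
time_s: 14.02
eef_pos: [0.4404, 0.2321, 0.0713]
tool_rot: [[-0.559, 0.829, 0.0], [0.829, 0.559, 0.0], [0.0, 0.0, -1.0]]
wrist_force: [0.3, -0.2, -2.5]
finger_gap: 0.049
```

```bash
python3 - <<'E'
from h import *
go([.442,.228,.1],124)
c=cap('scene','s8')
cv2.imwrite('pics/s8c.png',cv2.resize(c['img'][270:440,330:500,::-1],None,fx=3.5,fy=3.5))
E
```

```text
t 14.03 pos [0.4404 0.2321 0.0713] yaw 123.99 spin -0.000 dp after spin [-0.0043 -0.0009 -0.0287] dp now [-0.0043 -0.0009 -0.0287] gap 0.049 F [ 0.3 -0.2 -2.5] tz [ 0.  0. -1.] q [ 0.49  0.34 -0.48  0.75  0.   -0.11]
```

View pics/s8c.png

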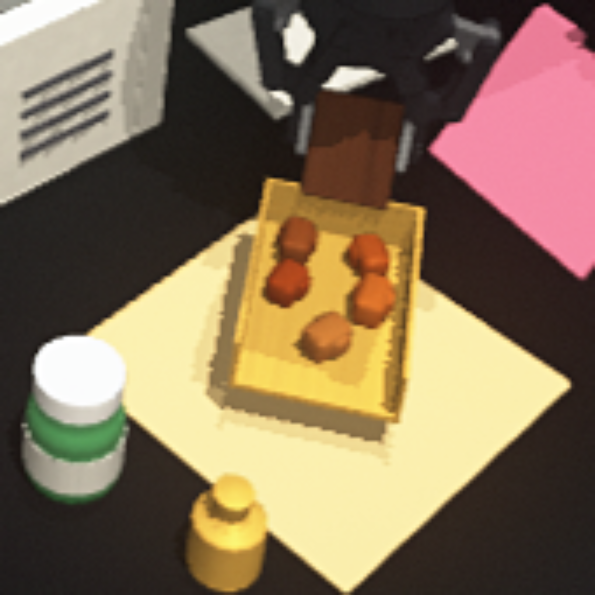

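The tray lifts level with all five roots (−2.5 N, about its weight). Next I raise it, turn it to face the mill from the robot side, and carry it over.

Emit:
move_arm(
  commands=[
    {"dp": [0, 0, -0.02], "spin": 0},
    {"dp": [0, 0, -0.035], "spin": 0},
    {"dp": [0, 0, -0.035], "spin": 0},
    {"dp": [0, 0, -0.035], "spin": 0},
    {"dp": [0, 0, -0.035], "spin": 0},
    {"dp": [0, 0, -0.02], "spin": 0},
    {"dp": [0, 0, 0], "spin": 0.06},
    {"dp": [0, 0, 0], "spin": 0.12},
    {"dp": [0, 0, 0], "spin": 0.12},
    {"dp": [0, 0, 0], "spin": 0.12},
    {"dp": [0, 0, 0], "spin": 0.12},
    {"dp": [0, 0, 0], "spin": 0.09},
    {"dp": [0, 0, 0], "spin": 0.05},
    {"dp": [0, 0, 0], "spin": 0},
    {"dp": [0, 0, 0], "spin": 0},
  ],
)

```text
time_s: 15.95
eef_pos: [0.4402, 0.2321, 0.251]
tool_rot: [[0.086, 0.996, -0.001], [0.996, -0.086, -0.0], [-0.0, -0.001, -1.0]]
wrist_force: [-0.6, 0.3, -2.9]
finger_gap: 0.0486
```

```bash
python3 - <<'E'
from h import *
go([.4517,.0027,.25],85)
E
```

```text
t 15.95 pos [0.4402 0.2321 0.251 ] yaw 85.07 spin 0.001 dp after spin [-0.2275  0.0314  0.001 ] dp now [-0.2275  0.0311  0.001 ] gap 0.0486 F [-0.6  0.3 -2.9] tz [-0.001 -0.    -1.   ] q [ 0.48  0.21 -0.16  1.21  0.    0.57]
```

Emit:
move_arm(
  commands=[
    {"dp": [-0.01, 0.0015, 0], "spin": 0},
    {"dp": [-0.025, 0.0035, 0], "spin": 0},
    {"dp": [-0.035, 0.005, 0], "spin": 0},
    {"dp": [-0.035, 0.005, 0], "spin": 0},
    {"dp": [-0.035, 0.005, 0], "spin": 0},
    {"dp": [-0.035, 0.005, 0], "spin": 0},
    {"dp": [-0.03, 0.0035, 0], "spin": 0},
    {"dp": [-0.016, 0.002, 0], "spin": 0},
    {"dp": [-0.0065, 0.001, 0], "spin": 0},
    {"dp": [0, 0, 0], "spin": 0},
    {"dp": [0, 0, 0], "spin": 0},
  ],
)

```text
time_s: 17.32
eef_pos: [0.4521, 0.0035, 0.2513]
tool_rot: [[0.086, 0.996, -0.0], [0.996, -0.086, 0.0], [0.0, -0.0, -1.0]]
wrist_force: [0.3, 0.5, -3.0]
finger_gap: 0.0487
```

```bash
python3 - <<'E'
from h import *
go([.4517,.0027,.25],85)
c=cap('scene','s9')
cv2.imwrite('pics/s9c.png',cv2.resize(c['img'][130:340,230:420,::-1],None,fx=2.8,fy=2.8))
E
```

```text
t 17.32 pos [0.4521 0.0035 0.2513] yaw 85.09 spin 0.002 dp after spin [-0.0008 -0.0003  0.0013] dp now [-0.0008 -0.0003  0.0013] gap 0.0487 F [ 0.3  0.5 -3. ] tz [-0.  0. -1.] q [ 0.01  0.13 -0.26  1.19  0.    0.09]
```

View pics/s9c.png

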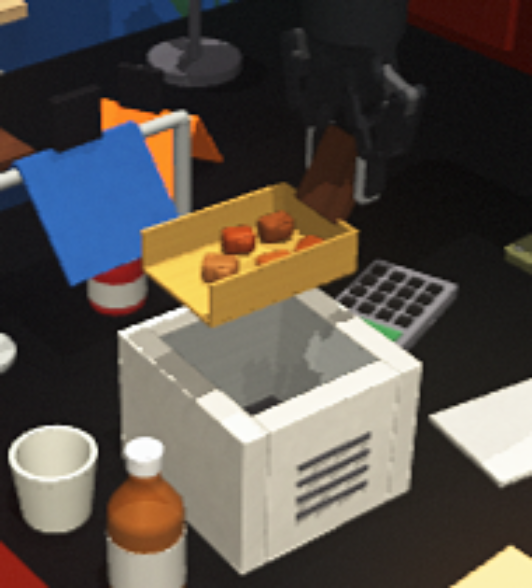

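The tray is level over the hopper with all five pieces in it. I reduce the grip stepwise so the tray can pivot nose-down about the jaw axis.

Emit:
move_arm(
  commands=[
    {"dp": [0, 0, 0], "spin": 0},
    {"dp": [0, 0, 0], "spin": 0},
  ],
  newtons=40,
)

```text
time_s: 17.62
eef_pos: [0.4521, 0.0031, 0.2513]
tool_rot: [[0.086, 0.996, -0.0], [0.996, -0.086, 0.0], [0.0, -0.0, -1.0]]
wrist_force: [0.7, -0.1, -3.2]
finger_gap: 0.0488
```

```bash
cat > look.py <<'E'
from h import *
import sys
s=robot.sense();print(round(s['time_s'],2),'tq',np.round(s['ft_torque'],3),'F',np.round(s['wrist_force'],1),s['finger_gap'])
c=cap('scene',sys.argv[1])
cv2.imwrite('pics/'+sys.argv[1]+'c.png',cv2.resize(c['img'][130:340,230:420,::-1],None,fx=2.8,fy=2.8))
E
python3 look.py s10
```

```text
17.62 tq [-0.021  0.162  0.007] F [ 0.7 -0.1 -3.2] 0.04879717751371315
```

View pics/s10c.png

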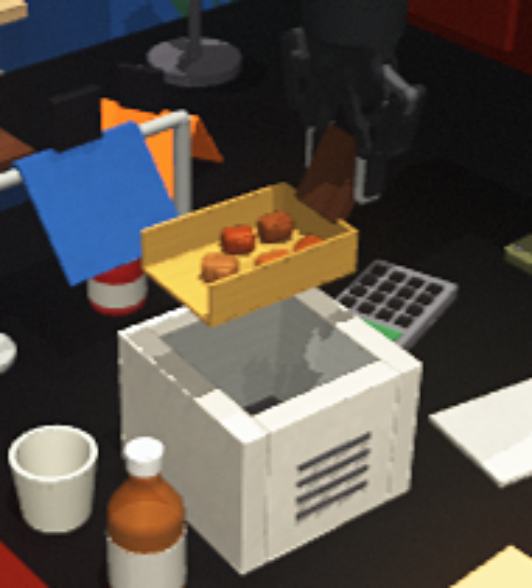

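Nothing has moved at 40 N, so I go lower.

Emit:
move_arm(
  commands=[
    {"dp": [0, 0, 0], "spin": 0},
    {"dp": [0, 0, 0], "spin": 0},
  ],
  newtons=20,
)

```text
time_s: 17.92
eef_pos: [0.4521, 0.0028, 0.2513]
tool_rot: [[0.087, 0.996, 0.0], [0.996, -0.087, -0.0], [-0.0, 0.0, -1.0]]
wrist_force: [-0.3, -0.5, -2.2]
finger_gap: 0.0483
```

```bash
python3 look.py s11
```

```text
17.93 tq [-0.022  0.16   0.004] F [-0.3 -0.5 -2.2] 0.04830915454850669
```

View pics/s11c.png

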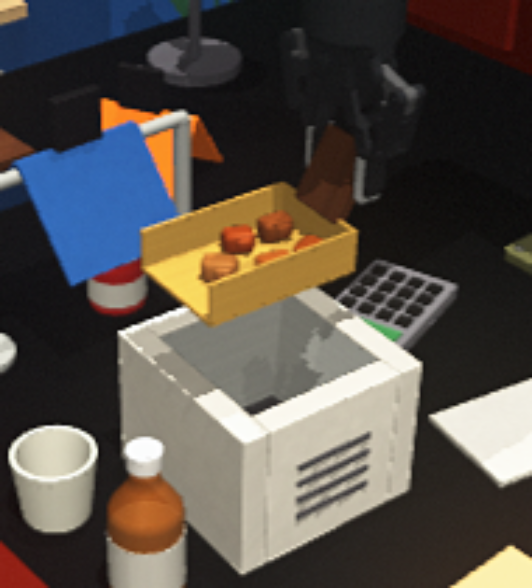

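It still holds at 20 N. A quick upward jerk adds inertial nose-down torque without opening the grip, so I try that.

Emit:
move_arm(
  commands=[
    {"dp": [0, 0, -0.06], "spin": 0},
    {"dp": [0, 0, 0], "spin": 0},
    {"dp": [0, 0, 0.015], "spin": 0},
    {"dp": [0, 0, 0.015], "spin": 0},
    {"dp": [0, 0, 0.015], "spin": 0},
    {"dp": [0, 0, 0.015], "spin": 0},
    {"dp": [0, 0, 0], "spin": 0},
  ],
)

```text
time_s: 18.85
eef_pos: [0.4509, 0.0027, 0.2499]
tool_rot: [[0.087, 0.996, -0.003], [0.996, -0.087, -0.0], [-0.0, -0.003, -1.0]]
wrist_force: [-0.3, -0.8, -2.7]
finger_gap: 0.0487
```

```bash
python3 look.py s12
```

```text
18.85 tq [0.075 0.157 0.024] F [-0.3 -0.8 -2.7] 0.04870436853307847
```

View pics/s12c.png

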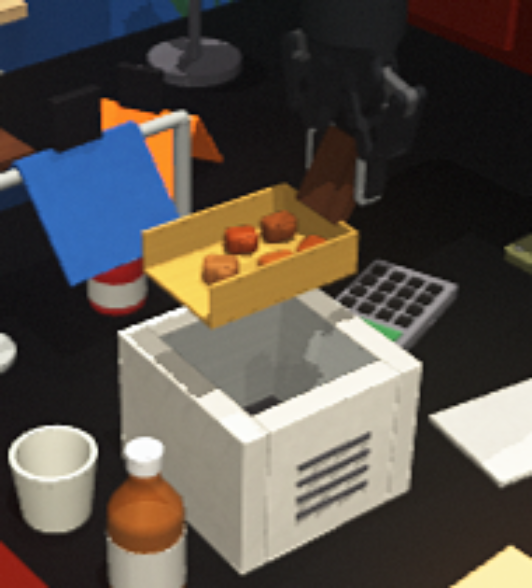

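The jerk didn't move it, because pad friction is too high. New plan: set the tray's rear on the near rim of the mouth with its centre of mass past the edge, then let it tip into the hopper on its own. After that I regrip it tilted.

Emit:
move_arm(
  commands=[
    {"dp": [0, -0.02, 0], "spin": 0},
    {"dp": [0, -0.02, 0], "spin": 0},
    {"dp": [0, 0, 0.02], "spin": 0},
    {"dp": [0, 0, 0.02], "spin": 0},
    {"dp": [0, 0, 0.02], "spin": 0},
    {"dp": [0, 0, 0.01], "spin": 0},
    {"dp": [0, 0, 0.003], "spin": 0},
    {"dp": [0, 0, 0], "spin": 0},
    {"dp": [0, 0, 0], "spin": 0},
  ],
  newtons=60,
)

```text
time_s: 20.02
eef_pos: [0.4129, 0.0062, 0.179]
tool_rot: [[0.087, 0.996, 0.001], [0.996, -0.087, -0.0], [0.0, 0.001, -1.0]]
wrist_force: [0.1, -0.2, -2.3]
finger_gap: 0.0489
```

```bash
python3 look.py s13; python3 - <<'E'
from h import *
go([.4119,.0060,.174],85)
c=cap('top','t13'); cv2.imwrite('pics/t13c.png',cv2.resize(c['img'][170:310,230:400,::-1],None,fx=3.5,fy=3.5))
E
```

```text
20.02 tq [0.033 0.217 0.006] F [ 0.1 -0.2 -2.3] 0.048902972504674874
t 20.07 pos [0.4128 0.0062 0.1789] yaw 85.03 spin 0.000 dp after spin [-0.0003 -0.0009  0.0049] dp now [-0.0003 -0.0009  0.0049] gap 0.0487 F [ 0.4 -0.1 -2.2] tz [ 0.001 -0.    -1.   ] q [ 0.02  0.1  -0.48  0.99 -0.    0.1 ]
```

View pics/s13c.png

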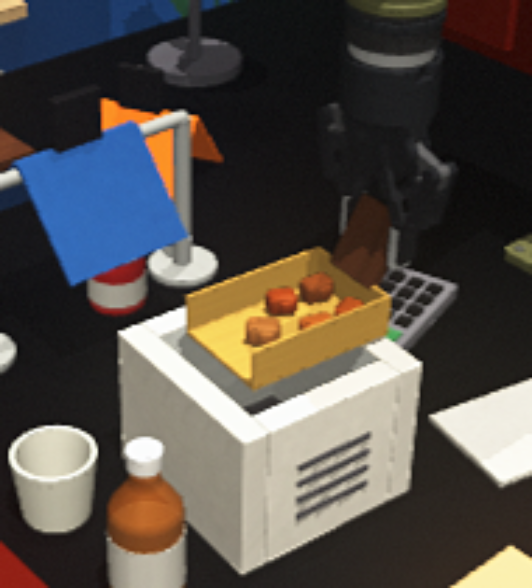

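View pics/t13c.png

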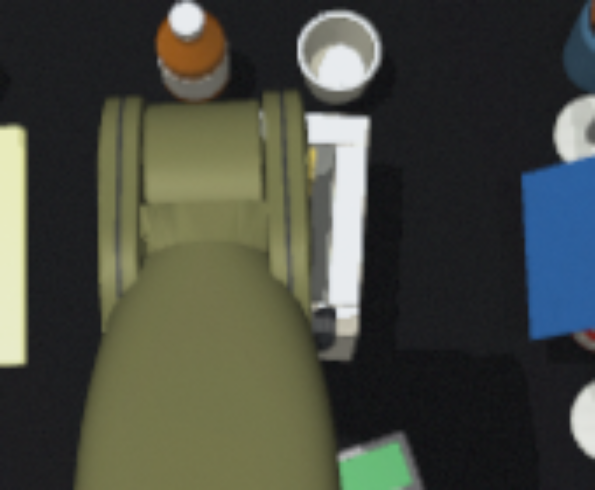

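Emit:
move_arm(
  commands=[
    {"dp": [0, 0, 0.003], "spin": 0},
    {"dp": [0, 0, 0.001], "spin": 0},
    {"dp": [0, 0, 0], "spin": 0},
    {"dp": [0, 0, 0], "spin": 0},
  ],
  newtons=20,
)

```text
time_s: 20.62
eef_pos: [0.4122, 0.0062, 0.1743]
tool_rot: [[0.087, 0.996, -0.0], [0.996, -0.087, -0.0], [-0.0, -0.0, -1.0]]
wrist_force: [-0.4, -1.3, -3.0]
finger_gap: 0.0486
```

Emit:
move_arm(
  commands=[
    {"dp": [0, 0, 0], "spin": 0},
    {"dp": [0, 0, 0], "spin": 0},
  ],
  gripper=0.6,
)

```text
time_s: 20.88
eef_pos: [0.4129, 0.0062, 0.1747]
tool_rot: [[0.087, 0.996, 0.001], [0.996, -0.087, -0.0], [0.0, 0.001, -1.0]]
wrist_force: [-0.3, 0.4, -0.4]
finger_gap: 0.0512
```

```bash
python3 look.py s14
```

```text
20.88 tq [-0.005 -0.02   0.003] F [-0.3  0.4 -0.4] 0.05124861718593899
```

View pics/s14c.png

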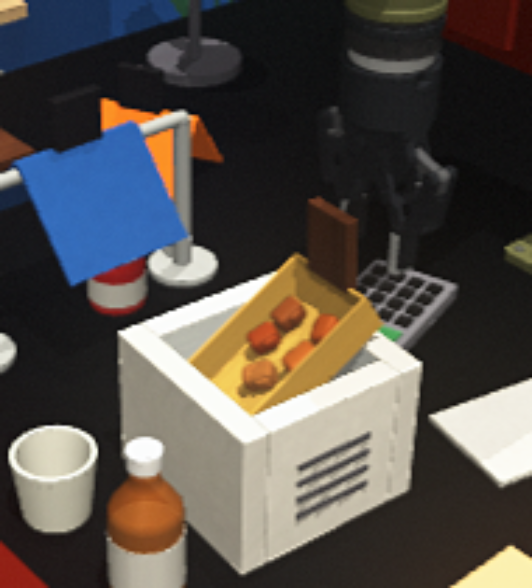

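It tipped nose-down into the mouth as intended, and the pieces are still on it. I measure where the handle is now.

```bash
python3 - <<'E'
from h import *
c=cap('wrist','w14')
c=cap('scene','s15')
cv2.imwrite('pics/s15c.png',cv2.resize(c['img'][190:290,290:390,::-1],None,fx=6,fy=6,interpolation=cv2.INTER_CUBIC))
E
```

```text
(no output)
```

View pics/w14.png

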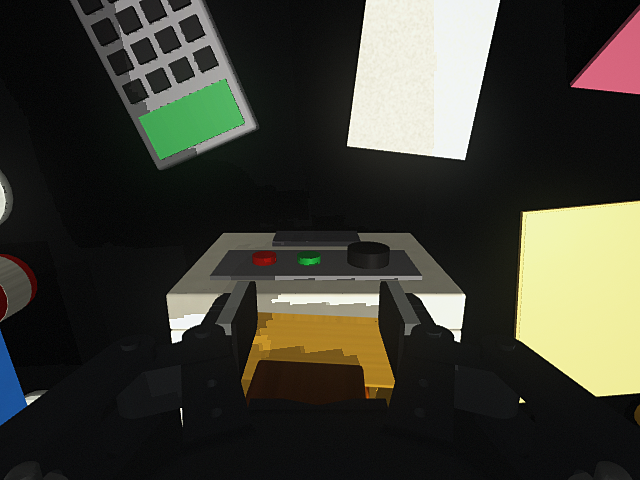

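View pics/s15c.png

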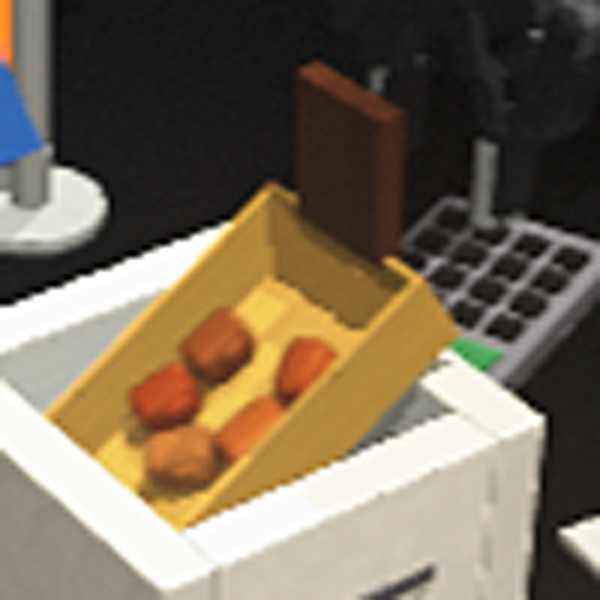

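```bash
cat > til.py <<'E'
from h import *
def latpt(c,px,C,n,l):
    o,d=ray(c,*px); t=(l-(o-C)@n)/(d@n); return o+t*d
C=np.array([.5165,-.003,.13]);u=np.array([.9962,-.0872,0]);n=np.array([.0872,.9962,0])
def uz(p): return np.round([(p-C)@u,p[2]],4)
E
python3 - <<'E'
from til import *
c=ld('s15'); P=lambda x,y:(290+(x+.5)/6-.5,190+(y+.5)/6-.5)
for de in(-.006,-.003,0,.003):
    print(de,'back',uz(latpt(c,P(318,60),C,n,de-.025)),uz(latpt(c,P(402,108),C,n,de+.025)),'front',uz(latpt(c,P(297,75),C,n,de-.025)),uz(latpt(c,P(386,122),C,n,de+.025)),'wallback top',uz(latpt(c,P(272,185),C,n,de-.045)),uz(latpt(c,P(457,332),C,n,de+.045)),uz(latpt(c,P(415,262),C,n,de+.042)),'front wall',uz(latpt(c,P(185,525),C,n,de+.042)),uz(latpt(c,P(48,415),C,n,de-.042)))
E
```

```text
-0.006 back [-0.0652  0.2305] [-0.0627  0.2354] front [-0.0557  0.2274] [-0.0557  0.2321] wallback top [-0.0625  0.1681] [-0.0791  0.1452] [-0.0587  0.1817] front wall [0.041  0.1081] [0.042  0.1062]
-0.003 back [-0.0627  0.2327] [-0.06    0.2378] front [-0.0532  0.2296] [-0.053   0.2344] wallback top [-0.06    0.1705] [-0.0762  0.148 ] [-0.056   0.1843] front wall [0.0433 0.111 ] [0.044  0.1088]
0 back [-0.0601  0.2349] [-0.0573  0.2401] front [-0.0507  0.2318] [-0.0504  0.2368] wallback top [-0.0576  0.1729] [-0.0734  0.1508] [-0.0532  0.1869] front wall [0.0456 0.114 ] [0.046  0.1114]
0.003 back [-0.0576  0.2371] [-0.0547  0.2424] front [-0.0482  0.234 ] [-0.0477  0.2391] wallback top [-0.0552  0.1752] [-0.0706  0.1536] [-0.0505  0.1895] front wall [0.0479 0.1169] [0.0481 0.1141]
```

The tray is tilted about 36°. The paddle top is at u≈−0.058 along the heading, measured from the mouth centre, at z≈0.234. I regrip there.

Emit:
move_arm(
  commands=[
    {"dp": [0, 0, -0.018], "spin": 0},
    {"dp": [0, 0, 0], "spin": 0},
    {"dp": [-0.001, 0.022, 0], "spin": 0},
    {"dp": [-0.001, 0.022, 0], "spin": 0},
    {"dp": [0, 0, 0], "spin": 0},
    {"dp": [0, 0, 0], "spin": 0},
  ],
  gripper=1,
)

```text
time_s: 21.78
eef_pos: [0.4548, 0.0004, 0.1917]
tool_rot: [[0.087, 0.996, -0.002], [0.996, -0.087, 0.0], [-0.0, -0.002, -1.0]]
wrist_force: [0.3, -0.2, 0.1]
finger_gap: 0.0852
```

```bash
python3 look.py s16;python3 - <<'E'
from h import *
go([.4119,.0060,.174],85)
E
```

```text
21.77 tq [ 0.015 -0.005 -0.022] F [ 0.3 -0.2  0.1] 0.08515284917994977
t 21.82 pos [0.4547 0.0005 0.1918] yaw 85.03 spin 0.001 dp after spin [ 0.0018 -0.0431  0.0178] dp now [ 0.0018 -0.0431  0.0179] gap 0.0852 F [-0.5 -0.5 -0.5] tz [-0.002  0.    -1.   ] q [ 0.    0.16 -0.37  1.04  0.    0.09]
```

View pics/s16c.png

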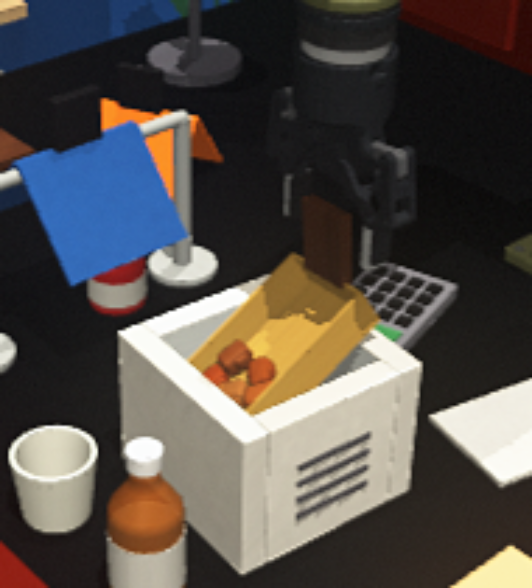

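The pieces are sliding down. I grip firmly and raise the tray slightly at this tilt.

Emit:
move_arm(
  commands=[
    {"dp": [0, 0, 0], "spin": 0},
    {"dp": [0, 0, 0], "spin": 0},
    {"dp": [0, 0, 0], "spin": 0},
    {"dp": [0, 0, 0], "spin": 0},
    {"dp": [0, 0, 0], "spin": 0},
  ],
  gripper=0,
  newtons=100,
)

```text
time_s: 22.45
eef_pos: [0.4558, 0.0006, 0.1925]
tool_rot: [[0.087, 0.996, -0.0], [0.996, -0.087, 0.0], [0.0, -0.0, -1.0]]
wrist_force: [-2.0, 0.8, 3.5]
finger_gap: 0.0486
```

```bash
python3 look.py s17; python3 - <<'E'
from h import *
cap('wrist','w17')
E
```

```text
22.45 tq [ 0.114  0.264 -0.074] F [-2.   0.8  3.5] 0.048576285033581405
```

View pics/s17c.png

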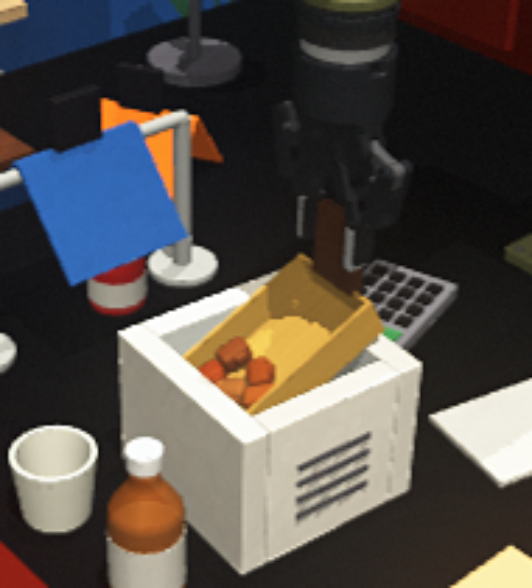

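View pics/w17.png

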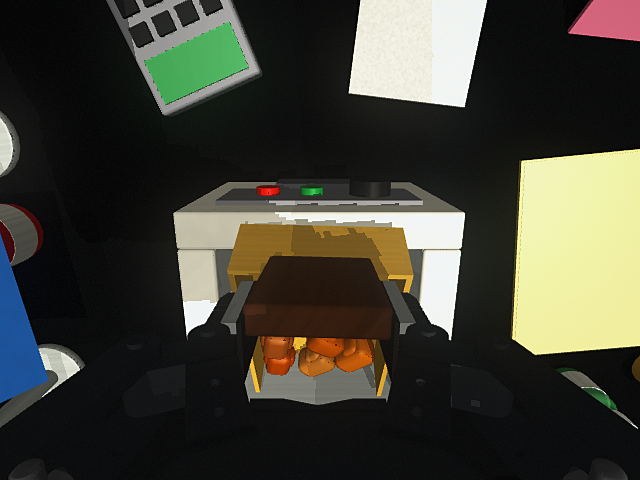

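Emit:
move_arm(
  commands=[
    {"dp": [0, 0, -0.01], "spin": 0},
    {"dp": [0, -0.015, -0.01], "spin": 0},
    {"dp": [0, -0.015, 0], "spin": 0},
    {"dp": [0, 0, 0], "spin": 0},
    {"dp": [0, 0, 0], "spin": 0},
  ],
)

```text
time_s: 23.18
eef_pos: [0.4259, 0.003, 0.2123]
tool_rot: [[0.087, 0.996, 0.001], [0.996, -0.087, -0.0], [0.0, 0.001, -1.0]]
wrist_force: [-0.4, 0.5, -2.8]
finger_gap: 0.0484
```

```bash
python3 look.py s18; python3 - <<'E'
from h import *
go([.4119,.0060,.174],85)
cap('wrist','w18')
E
```

```text
23.18 tq [-0.007  0.012 -0.008] F [-0.4  0.5 -2.8] 0.048379836161732845
t 23.23 pos [0.4261 0.003  0.2123] yaw 85.03 spin 0.000 dp after spin [ 0.0018 -0.0145  0.0383] dp now [ 0.0018 -0.0145  0.0383] gap 0.0478 F [ 0.1  0.6 -2. ] tz [ 0.001 -0.    -1.   ] q [ 0.01  0.1  -0.39  1.08 -0.    0.09]
```

View pics/s18c.png

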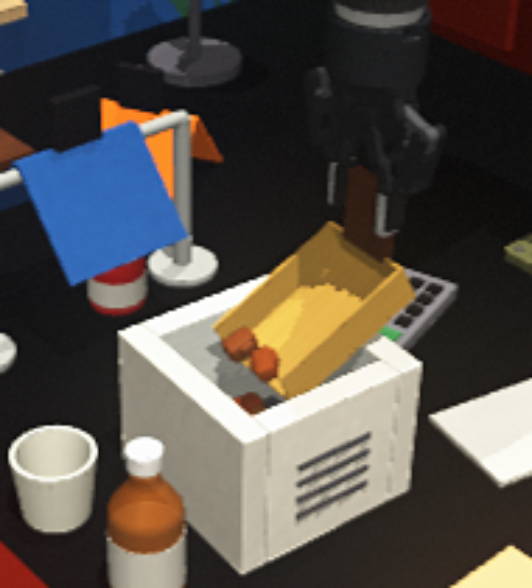

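View pics/w18.png

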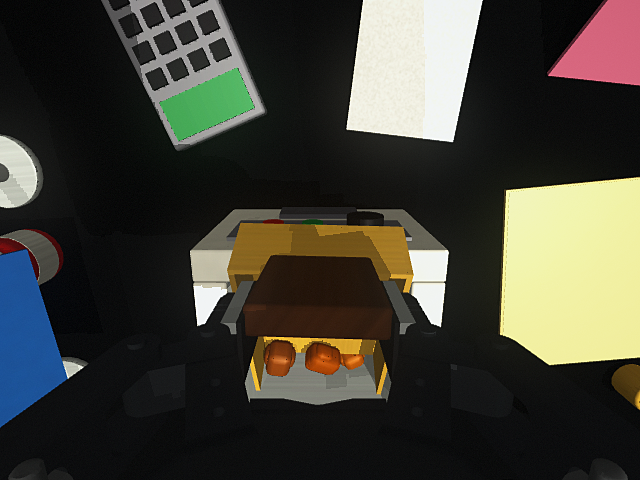

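Pieces are falling in, with two still at the lip. I jog backward a little to shed them.

Emit:
move_arm(
  commands=[
    {"dp": [0, 0, 0], "spin": 0},
    {"dp": [0, 0.008, 0], "spin": 0},
    {"dp": [0, -0.012, 0], "spin": 0},
    {"dp": [0, 0, 0], "spin": 0},
    {"dp": [0, 0, 0], "spin": 0},
  ],
)

```text
time_s: 23.9
eef_pos: [0.4219, 0.0034, 0.2124]
tool_rot: [[0.087, 0.996, 0.0], [0.996, -0.087, -0.0], [0.0, 0.0, -1.0]]
wrist_force: [0.1, -0.3, -2.1]
finger_gap: 0.0486
```

```bash
python3 look.py s19; python3 - <<'E'
from h import *
cap('wrist','w19')
E
```

```text
23.9 tq [0.047 0.054 0.009] F [ 0.1 -0.3 -2.1] 0.048570389804494185
```

View pics/s19c.png

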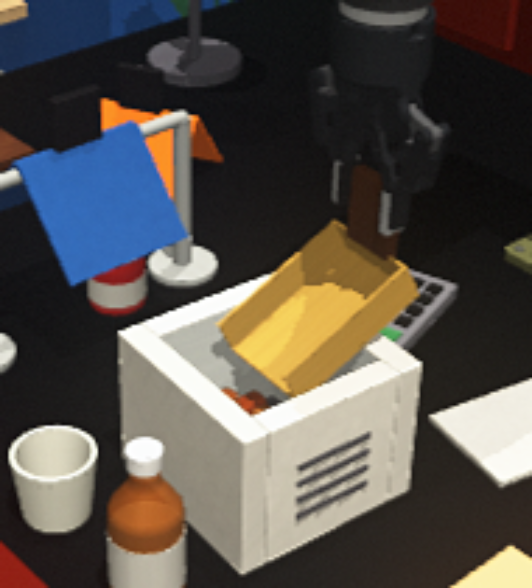

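View pics/w19.png

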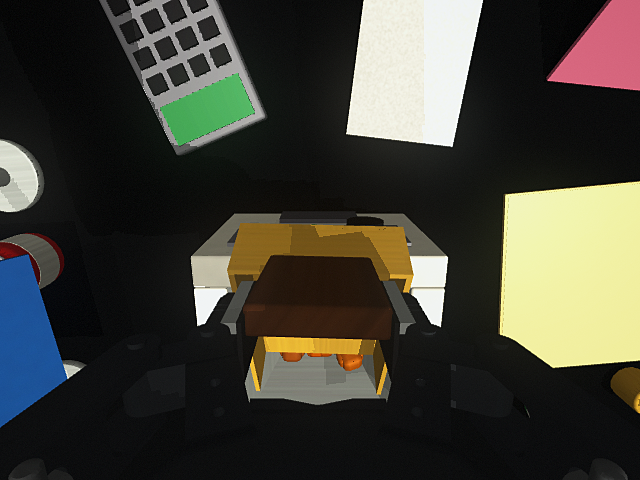

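The tray is empty. I check the tilt and lip height, and that all five pieces are in the hopper.

```bash
python3 - <<'E'
from til import *
c=ld('s19')
cv2.imwrite('pics/s19d.png',cv2.resize(c['img'][200:280,295:385,::-1],None,fx=7,fy=7,interpolation=cv2.INTER_CUBIC))
E
```

```text
(no output)
```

View pics/s19d.png

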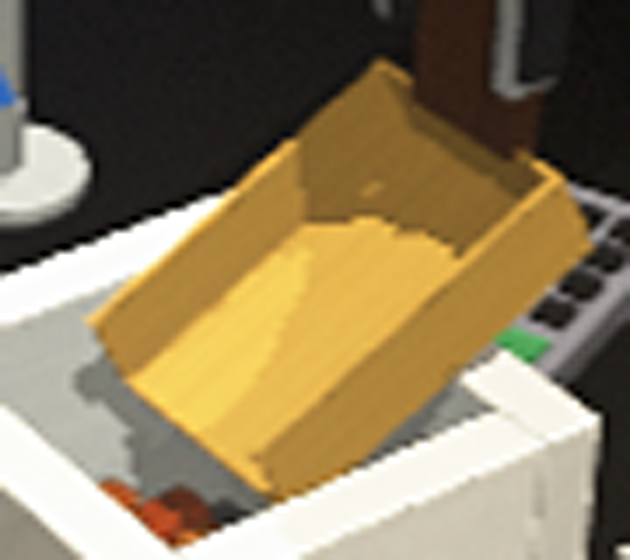

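```bash
python3 - <<'E'
from til import *
c=ld('s19'); P=lambda x,y:(295+(x+.5)/7-.5,200+(y+.5)/7-.5)
for de in(-.003,0):
  L=lambda x,y,s:uz(latpt(c,P(x,y),C,n,de+s*.0445))
  a,b,d=L(382,62,-1),L(92,322,-1),L(130,380,-1)
  e,f,g=L(563,178,1),L(262,460,1),L(277,497,1)
  for p,q,r in((a,b,d),(e,f,g)):
    v=q-p;print(p,q,r,'len',np.hypot(*v),'tilt',-np.arctan2(v[1],v[0]),'front h',np.hypot(*(q-r)))
E
```

```text
[-0.0997  0.1888] [0.015  0.1314] [-0.0003  0.1026] len 0.1282608669859985 tilt 0.4639962840215437 front h 0.03261180767758818
[-0.099   0.1909] [0.0153 0.1315] [0.0089 0.1148] len 0.12881323689745552 tilt 0.4792713376212828 front h 0.017884350701101795
[-0.0971  0.1911] [0.0171 0.1339] [0.0019 0.1053] len 0.12772423419226284 tilt 0.4643478889983803 front h 0.03238826948140328
[-0.0961  0.1935] [0.0178 0.1344] [0.0113 0.1177] len 0.1283199906483787 tilt 0.4786342875220637 front h 0.017920379460268126
```

By this measurement the tilt is about 0.47 rad, just short of the required 0.5. The handle leans 30°, so gripping it across its thickness with the vertical tool forces a tilt of 0.52 rad. I set the tray back in the hopper, release it, turn the gripper 90° and regrip.

Emit:
move_arm(
  commands=[
    {"dp": [0, 0.017, 0], "spin": 0},
    {"dp": [0, 0.012, 0.008], "spin": 0},
    {"dp": [0, 0, 0.008], "spin": 0},
    {"dp": [0, 0, 0], "spin": 0},
  ],
  newtons=30,
)

```text
time_s: 24.5
eef_pos: [0.4508, 0.0009, 0.1954]
tool_rot: [[0.087, 0.996, -0.001], [0.996, -0.087, 0.0], [0.0, -0.001, -1.0]]
wrist_force: [0.2, 0.6, 0.0]
finger_gap: 0.0485
```

Emit:
move_arm(
  commands=[
    {"dp": [0, 0, 0], "spin": 0},
    {"dp": [0, 0, 0], "spin": 0},
    {"dp": [0, 0, 0], "spin": 0},
    {"dp": [0, 0, -0.03], "spin": 0},
    {"dp": [0, 0, -0.04], "spin": 0},
    {"dp": [0, 0, 0], "spin": 0.174},
    {"dp": [0, 0, 0], "spin": 0.174},
    {"dp": [0, 0, 0], "spin": 0.174},
    {"dp": [0, 0, 0], "spin": 0.174},
    {"dp": [0, 0, 0], "spin": 0.175},
    {"dp": [0, 0, 0], "spin": 0.175},
    {"dp": [0, 0, 0], "spin": 0.175},
    {"dp": [0, 0, 0], "spin": 0.175},
    {"dp": [0, 0, 0], "spin": 0.175},
    {"dp": [0, 0, 0], "spin": 0},
  ],
  gripper=1,
)

```text
time_s: 26.38
eef_pos: [0.4508, 0.0008, 0.2665]
tool_rot: [[0.996, -0.085, 0.0], [-0.085, -0.996, 0.0], [0.0, -0.0, -1.0]]
wrist_force: [0.4, -0.1, -0.2]
finger_gap: 0.0853
```

```bash
python3 - <<'E'
from h import *
go([.4119,.0060,.174],-5)
c=cap('scene','s20')
cv2.imwrite('pics/s20d.png',cv2.resize(c['img'][190:290,290:390,::-1],None,fx=6,fy=6,interpolation=cv2.INTER_CUBIC))
cap('wrist','w20')
E
```

```text
t 26.38 pos [0.4508 0.0008 0.2665] yaw -4.87 spin 0.002 dp after spin [-0.0392 -0.0017  0.0925] dp now [-0.0393 -0.0018  0.0925] gap 0.0853 F [ 0.4 -0.1 -0.2] tz [ 0.  0. -1.] q [ 0.    0.12 -0.23  1.23  0.    1.66]
```

View pics/s20d.png

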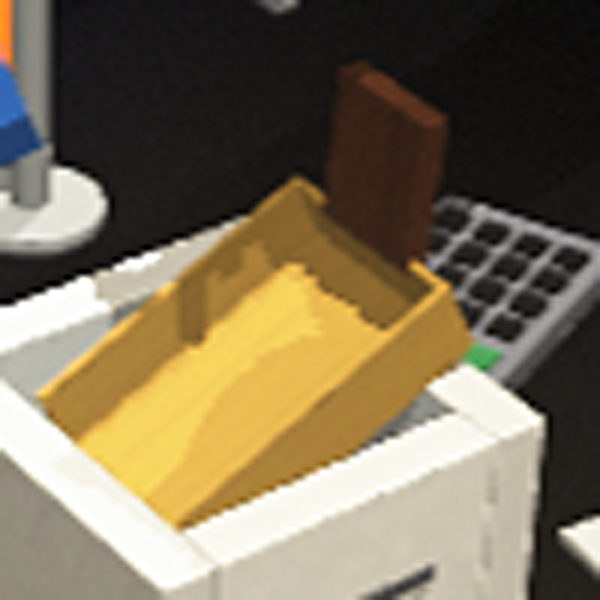

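View pics/w20.png

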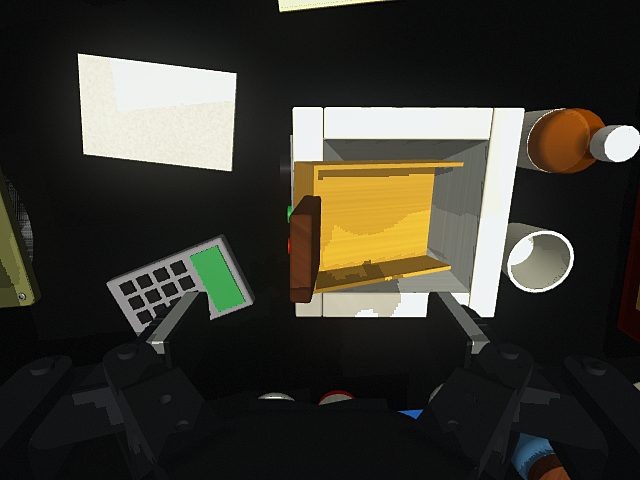

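```bash
python3 - <<'E'
from til import *
c=ld('s20'); P=lambda x,y:(290+(x+.5)/6-.5,190+(y+.5)/6-.5)
for de in(-.006,-.003,0.,.003):
  L=lambda x,y,s:uz(latpt(c,P(x,y),C,n,de+s))
  print(de,'back',L(362,62,-.025),L(448,113,.025),'front',L(340,70,-.025),L(430,124,.025),'base front',L(326,205,-.025),L(418,262,.025))
  for p,q in((L(298,178,-.045),L(42,398,-.045)),(L(450,290,.045),L(178,525,.045))):
    v=q-p;print('   ',p,q,np.arctan2(-v[1],v[0]))
w=ld('w20')
for z in(.225,.235): print(z,[uz(onz(w,*p,z)).tolist()+[round(float((onz(w,*p,z)-C)@n),4)] for p in((304,197),(321,197),(291,300),(313,300))])
E
```

```text
-0.006 back [-0.0862  0.223 ] [-0.0847  0.2261] front [-0.0759  0.2229] [-0.0765  0.2243] base front [-0.0727  0.1659] [-0.0756  0.1662]
    [-0.075   0.1668] [0.0426 0.1124] 0.4332702160639104
    [-0.0739  0.1656] [0.0464 0.1124] 0.41637176512195134
-0.003 back [-0.0836  0.2252] [-0.0819  0.2285] front [-0.0733  0.2252] [-0.0737  0.2267] base front [-0.0701  0.1684] [-0.0729  0.1688]
    [-0.0725  0.1692] [0.0446 0.115 ] 0.4334903191260089
    [-0.0711  0.1683] [0.0487 0.1153] 0.41651916924146737
0.0 back [-0.081   0.2275] [-0.0791  0.2309] front [-0.0708  0.2274] [-0.071   0.2291] base front [-0.0676  0.1708] [-0.0701  0.1715]
    [-0.07    0.1716] [0.0466 0.1176] 0.4337122644490284
    [-0.0683  0.171 ] [0.0509 0.1183] 0.41627668479978147
0.003 back [-0.0784  0.2297] [-0.0763  0.2332] front [-0.0682  0.2296] [-0.0682  0.2315] base front [-0.065   0.1733] [-0.0674  0.1741]
    [-0.0676  0.174 ] [0.0487 0.1202] 0.43327985252829126
    [-0.0655  0.1737] [0.0532 0.1212] 0.4164250668724826
0.225 [[-0.0725, 0.225, 0.0343], [-0.0637, 0.225, 0.0344], [-0.0801, 0.225, -0.0236], [-0.0679, 0.225, -0.0235]]
0.235 [[-0.0721, 0.235, 0.0361], [-0.0638, 0.235, 0.0361], [-0.0793, 0.235, -0.0187], [-0.0677, 0.235, -0.0186]]
```

Emit:
move_arm(
  commands=[
    {"dp": [-0.006, -0.006, 0.02], "spin": 0.03},
    {"dp": [0, 0, 0.03], "spin": 0},
    {"dp": [0, 0, 0.028], "spin": 0},
    {"dp": [0, 0, 0], "spin": 0},
  ],
)

```text
time_s: 26.98
eef_pos: [0.4435, 0.0073, 0.1867]
tool_rot: [[0.993, -0.115, -0.005], [-0.115, -0.993, -0.0], [-0.005, 0.001, -1.0]]
wrist_force: [0.2, -0.6, -0.3]
finger_gap: 0.085
```

Emit:
move_arm(
  commands=[
    {"dp": [0, 0, 0], "spin": 0},
    {"dp": [0, 0, 0], "spin": 0},
    {"dp": [0, 0, 0], "spin": 0},
    {"dp": [0, 0, 0], "spin": 0},
    {"dp": [0, 0, 0], "spin": 0},
    {"dp": [0, 0, 0], "spin": 0},
    {"dp": [0, 0, 0], "spin": 0},
  ],
  gripper=0,
  newtons=100,
)

```text
time_s: 27.85
eef_pos: [0.4501, 0.0072, 0.1911]
tool_rot: [[0.993, -0.117, 0.01], [-0.117, -0.993, -0.0], [0.01, -0.001, -1.0]]
wrist_force: [1.8, -1.5, 7.0]
finger_gap: 0.0108
```

```bash
python3 - <<'E'
from h import *
go([.4119,.0060,.174],-5)
c=cap('scene','s21')
cv2.imwrite('pics/s21d.png',cv2.resize(c['img'][190:290,290:390,::-1],None,fx=6,fy=6,interpolation=cv2.INTER_CUBIC))
E
```

```text
t 27.85 pos [0.4501 0.0072 0.1911] yaw -6.72 spin -0.030 dp after spin [-0.0379  0.0045  0.0171] dp now [-0.038   0.0057  0.0167] gap 0.0108 F [ 1.8 -1.5  7. ] tz [ 0.01 -0.   -1.  ] q [ 0.02  0.15 -0.39  1.02 -0.    1.7 ]
```

View pics/s21d.png

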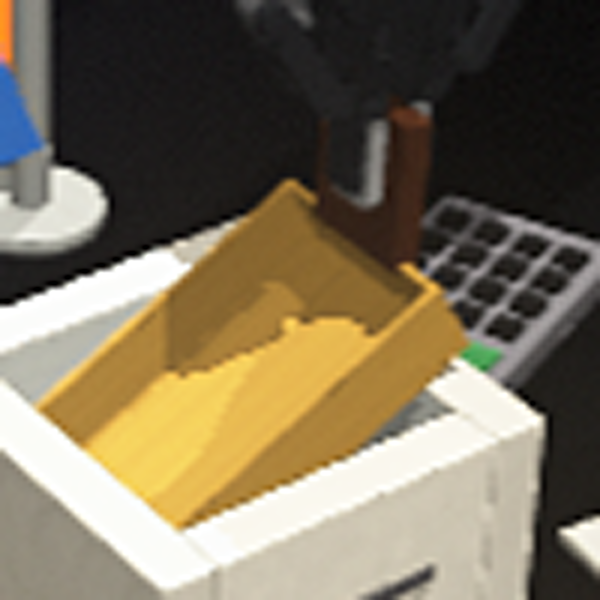

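Emit:
move_arm(
  commands=[
    {"dp": [0, 0, -0.01], "spin": 0},
    {"dp": [0, 0, -0.015], "spin": 0},
    {"dp": [0, 0, -0.02], "spin": 0},
    {"dp": [0, 0, 0], "spin": 0},
    {"dp": [0, 0, 0], "spin": 0},
    {"dp": [0, 0, 0], "spin": 0},
  ],
)

```text
time_s: 28.65
eef_pos: [0.4445, 0.0073, 0.2323]
tool_rot: [[0.993, -0.117, -0.002], [-0.117, -0.993, -0.0], [-0.002, 0.0, -1.0]]
wrist_force: [0.6, 0.4, -1.4]
finger_gap: 0.0112
```

```bash
python3 - <<'E'
from h import *
go([.4119,.0060,.174],-5)
c=cap('scene','s22')
cv2.imwrite('pics/s22d.png',cv2.resize(c['img'][170:270,290:390,::-1],None,fx=6,fy=6,interpolation=cv2.INTER_CUBIC))
cap('wrist','w22')
E
```

```text
t 28.65 pos [0.4445 0.0073 0.2323] yaw -6.70 spin -0.030 dp after spin [-0.0324  0.0042  0.0583] dp now [-0.0321  0.0051  0.0584] gap 0.0112 F [ 0.6  0.4 -1.4] tz [-0.002 -0.    -1.   ] q [ 0.02  0.12 -0.31  1.14  0.    1.7 ]
```

View pics/s22d.png

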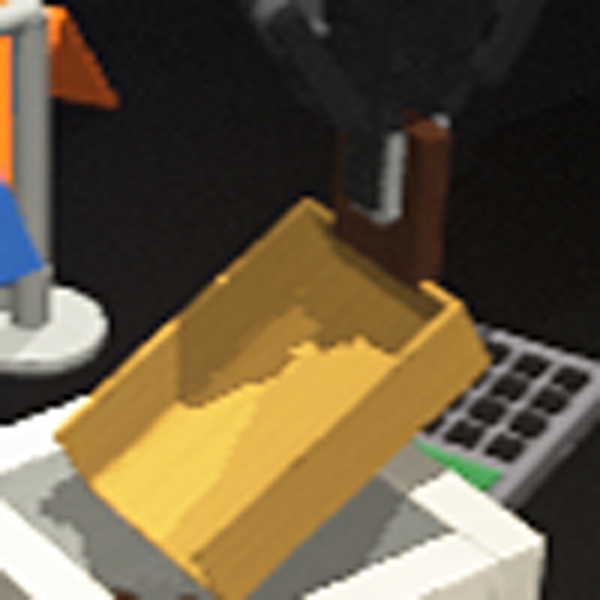

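View pics/w22.png

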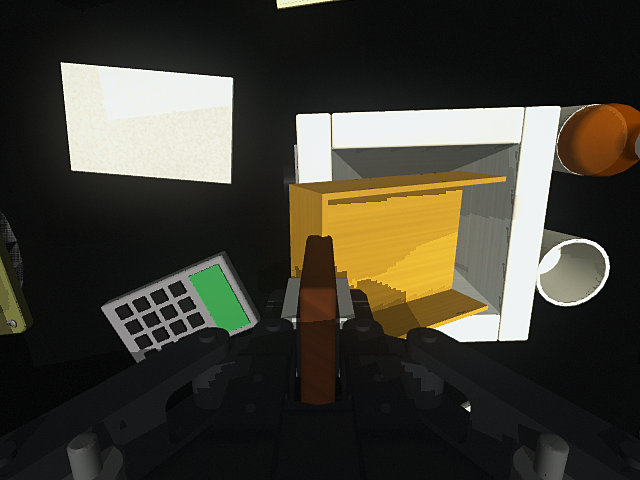

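```bash
python3 - <<'E'
from til import *
c=ld('s22'); P=lambda x,y:(290+(x+.5)/6-.5,170+(y+.5)/6-.5)
a=np.radians(-6.7);u=np.array([np.cos(a),np.sin(a),0]);n=np.array([-np.sin(a),np.cos(a),0])
uz=lambda p:np.round([(p-C)@u,p[2]],4)
for de in(.0,.003,.006):
  L=lambda x,y,s:uz(latpt(c,P(x,y),C,n,de+s))
  for p,q,r in((L(308,200,-.045),L(57,438,-.045),L(97,487,-.045)),(L(463,308,.045),L(195,568,.045),L(222,598,.045))):
    v=q-p;w=q-r;print(de,p,q,r,np.hypot(*v),np.arctan2(-v[1],v[0]),np.arctan2(w[0],w[1]))
  p,q=L(491,358,.045),L(222,598,.045);v=q-p;print('   bottom',p,q,np.hypot(*v),np.arctan2(-v[1],v[0]))
  p,q=L(418,130,.025),L(408,262,.025);print('   paddle front edge',p,q)
# full-3D fit: bundle pixel corners with known tray geometry, solve position + pitch
from scipy.optimize import least_squares
from scipy.spatial.transform import Rotation as R
mod=np.array([[-65,-45,35],[65,-45,35],[65,-42,4],[65,45,35],[65,45,0],[-65,45,0]])/1000.
px=np.array([P(*p) for p in((308,200),(57,438),(97,487),(195,562),(222,598),(491,358))])
f=lambda v:(np.array([proj(c,R.from_euler('ZYX',v[3:]).as_matrix()@m+v[:3]) for m in mod])-px).ravel()
s=least_squares(f,[.49,0,.15,-.1,.5,0]);print(s.x.round(4),s.cost,s.fun.round(1))
print('lip',R.from_euler('ZYX',s.x[3:]).as_matrix()@[.065,0,.004]+s.x[:3])
E
```

```text
0.0 [-0.0695  0.2147] [0.0404 0.1495] [0.0229 0.1211] 0.12778517128368222 0.5354537646810484 0.5522441419262082
0.0 [-0.0699  0.2148] [0.0422 0.1476] [0.0302 0.1297] 0.13069908186364584 0.5400258511635061 0.5905766004369173
   bottom [-0.0851  0.1887] [0.0302 0.1297] 0.1295186859105666 0.47297054330382093
   paddle front edge [-0.0607  0.2787] [-0.0604  0.2265]
0.003 [-0.0672  0.2169] [0.0424 0.1519] [0.0249 0.1236] 0.12742511526382858 0.535305143785799 0.5538207598077671
0.003 [-0.0673  0.2172] [0.0443 0.1503] [0.0324 0.1325] 0.1301159867195419 0.540024087084391 0.5892979396106528
   bottom [-0.0824  0.1913] [0.0324 0.1325] 0.12898247943034744 0.473356041834915
   paddle front edge [-0.0582  0.2808] [-0.0579  0.2288]
0.006 [-0.0648  0.2191] [0.0443 0.1544] [0.0269 0.1261] 0.1268420277352897 0.5352816330952447 0.5512605830222758
0.006 [-0.0646  0.2197] [0.0465 0.1531] [0.0346 0.1354] 0.1295328915758465 0.540022307123194 0.5919037541080467
   bottom [-0.0797  0.1939] [0.0346 0.1354] 0.12840070093266623 0.4730517204809499
   paddle front edge [-0.0556  0.2829] [-0.0553  0.2311]
[ 0.4699 -0.0158  0.139  -0.1327  0.5459  0.0139] 3.6758877418273377 [-0.2 -0.2 -0.1 -0.4  0.1 -0.3 -0.8 -1.1  1.5  1.5 -0.6  0.4]
lip [ 0.5270602  -0.02352289  0.10871469]
```

The tilt is 0.535–0.546 rad, with the lip at z≈0.11–0.12 and about 25 mm from the mouth centre, so step 2 is met. I work out the placing next.

```bash
python3 - <<'E'
from til import *
w=ld('w22'); 
print('tcp px',proj(w,[.4445,.0073,.2323]),'grip',proj(w,[.4445,.0073,.251]))
a=np.radians(-6.7);u=np.array([np.cos(a),np.sin(a),0]);n=np.array([-np.sin(a),np.cos(a),0]);T=np.array([.4445,.0073,0])
for p,z in(((291,186),.215),((327,186),.215),((507,180),.150),((487,304),.150)):
    q=onz(w,*p,z);print(p,(q-T)@u,(q-T)@n)
# target: heading 30deg
for lat in(-.02,-.01):
  h=np.radians(30);U=np.array([np.cos(h),np.sin(h)]);N=np.array([-np.sin(h),np.cos(h)])
  lip=np.array([.528,.289])+.065*U; print('TCP xy', lip-.088*U-lat*N)
E
```

```text
tcp px [316.31075434 297.34630019] grip [315.98482773 318.99116415]
(291, 186) -0.0112664774867331 0.045485502308642095
(327, 186) 0.0046519368085366835 0.04549358528353091
(507, 180) 0.11716161546839365 0.03968510530788233
(487, 304) 0.11549514758216145 -0.044458161674873174
TCP xy [0.49808142 0.29482051]
TCP xy [0.50308142 0.28616025]
```

Emit:
move_arm(
  commands=[
    {"dp": [0, 0, -0.02], "spin": 0},
    {"dp": [0, 0, -0.03], "spin": 0},
    {"dp": [0, 0, -0.01], "spin": -0.1},
    {"dp": [0, 0, 0], "spin": -0.15},
    {"dp": [0, 0, 0], "spin": -0.15},
    {"dp": [0, 0, 0], "spin": -0.15},
    {"dp": [0, 0, 0], "spin": -0.09},
    {"dp": [0.015, -0.017, 0], "spin": 0},
    {"dp": [0.027, -0.031, 0], "spin": 0},
    {"dp": [0.027, -0.031, 0], "spin": 0},
    {"dp": [0.027, -0.031, 0], "spin": 0},
    {"dp": [0.027, -0.031, 0], "spin": 0},
    {"dp": [0.027, -0.031, 0], "spin": 0},
    {"dp": [0.02, -0.022, 0], "spin": 0},
    {"dp": [0.01, -0.011, 0], "spin": 0},
    {"dp": [0, 0, 0], "spin": 0},
    {"dp": [0, 0, 0], "spin": 0},
  ],
)

```text
time_s: 30.88
eef_pos: [0.4987, 0.2737, 0.2932]
tool_rot: [[0.867, 0.499, -0.001], [0.499, -0.867, -0.001], [-0.001, 0.001, -1.0]]
wrist_force: [-0.3, 0.8, -1.4]
finger_gap: 0.0109
```

```bash
python3 - <<'E'
from h import *
go([.498,.275,.135],30)
c=cap('scene','s23')
cap('top','t23')
E
```

```text
t 30.88 pos [0.4987 0.2737 0.2932] yaw 29.92 spin -0.001 dp after spin [ 1.000e-04 -1.500e-03  1.582e-01] dp now [ 0.0002 -0.0015  0.1582] gap 0.0109 F [-0.3  0.8 -1.4] tz [-0.001 -0.001 -1.   ] q [ 0.5   0.32  0.11  1.36 -0.    1.55]
```

View pics/s23.png

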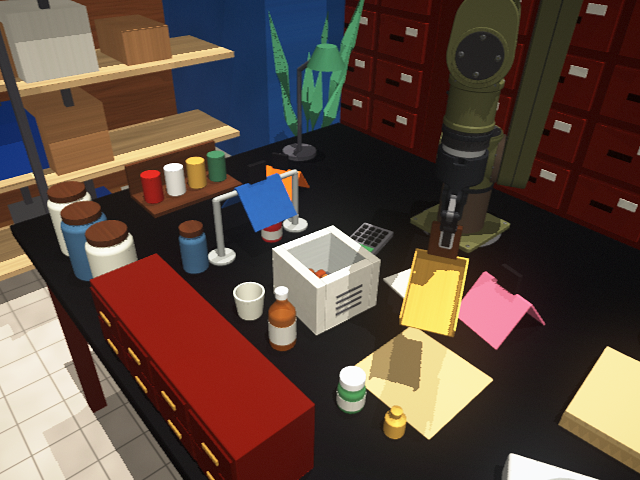

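View pics/t23.png

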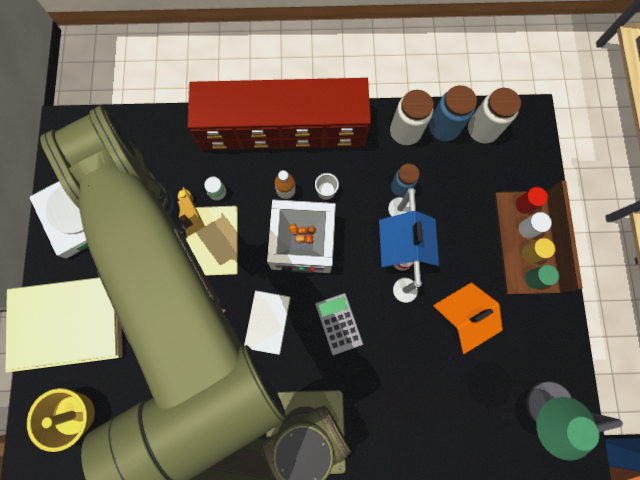

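All five roots lie in the hopper, around (303,234) in the top view, and the cover is still hanging. I lower the tray nose onto the paper.

Emit:
move_arm(
  commands=[
    {"dp": [0, -0.001, 0.04], "spin": 0},
    {"dp": [0, 0, 0.04], "spin": 0},
    {"dp": [0, 0, 0.04], "spin": 0},
    {"dp": [0, 0, 0.025], "spin": 0},
    {"dp": [0, 0, 0.013], "spin": 0},
    {"dp": [0, 0, 0], "spin": 0},
    {"dp": [0, 0, 0], "spin": 0},
  ],
)

```text
time_s: 31.85
eef_pos: [0.4995, 0.276, 0.1367]
tool_rot: [[0.866, 0.499, 0.002], [0.499, -0.866, 0.001], [0.002, 0.0, -1.0]]
wrist_force: [0.9, -0.4, -1.1]
finger_gap: 0.0111
```

```bash
python3 - <<'E'
from h import *
go([.498,.275,.125],30)
c=cap('scene','s24')
cv2.imwrite('pics/s24d.png',cv2.resize(c['img'][270:440,340:510,::-1],None,fx=3.5,fy=3.5,interpolation=cv2.INTER_CUBIC))
E
```

```text
t 31.85 pos [0.4995 0.276  0.1367] yaw 29.95 spin -0.001 dp after spin [-0.0018  0.0001  0.0117] dp now [-0.0018  0.0001  0.0117] gap 0.0111 F [ 0.9 -0.4 -1.1] tz [ 0.002  0.001 -1.   ] q [ 0.5   0.39 -0.2   0.98 -0.    1.55]
```

View pics/s24d.png

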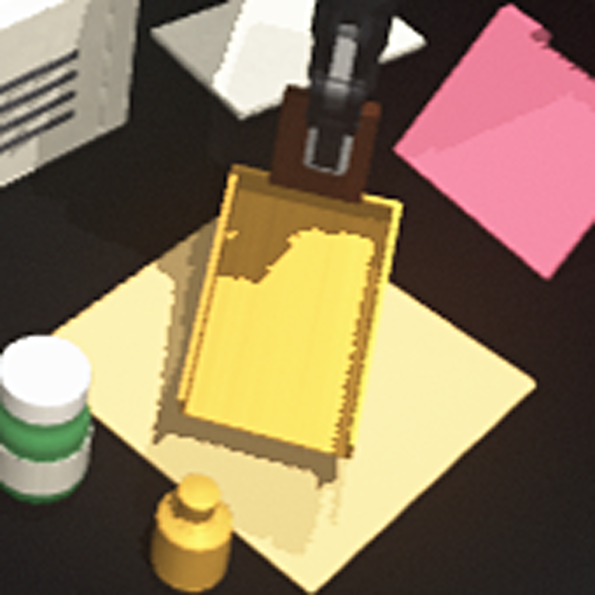

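Emit:
move_arm(
  commands=[
    {"dp": [0, 0, 0.004], "spin": 0},
    {"dp": [0, 0, 0.004], "spin": 0},
    {"dp": [0, 0, 0.003], "spin": 0},
    {"dp": [0, 0, 0], "spin": 0},
  ],
)

```text
time_s: 32.4
eef_pos: [0.4982, 0.2756, 0.1239]
tool_rot: [[0.866, 0.5, -0.001], [0.5, -0.866, -0.0], [-0.001, -0.0, -1.0]]
wrist_force: [0.0, -0.2, -2.5]
finger_gap: 0.0109
```

Emit:
move_arm(
  commands=[
    {"dp": [0, 0, 0.003], "spin": 0},
    {"dp": [0, 0, 0.003], "spin": 0},
    {"dp": [0, 0, 0], "spin": 0},
  ],
)

```text
time_s: 32.78
eef_pos: [0.4982, 0.2756, 0.1179]
tool_rot: [[0.866, 0.499, -0.001], [0.499, -0.866, -0.0], [-0.001, -0.0, -1.0]]
wrist_force: [-0.5, -0.9, -2.9]
finger_gap: 0.011
```

Emit:
move_arm(
  commands=[
    {"dp": [0, 0, 0.003], "spin": 0},
    {"dp": [0, 0, 0.003], "spin": 0},
    {"dp": [0, 0, 0], "spin": 0},
  ],
)

```text
time_s: 33.15
eef_pos: [0.4982, 0.2756, 0.1153]
tool_rot: [[0.866, 0.499, 0.001], [0.499, -0.866, 0.001], [0.002, 0.0, -1.0]]
wrist_force: [-7.2, -4.2, 16.2]
finger_gap: 0.0109
```

```bash
python3 - <<'E'
from h import *
c=cap('scene','s25')
cv2.imwrite('pics/s25d.png',cv2.resize(c['img'][270:440,340:510,::-1],None,fx=3.5,fy=3.5,interpolation=cv2.INTER_CUBIC))
E
```

```text
(no output)
```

View pics/s25d.png

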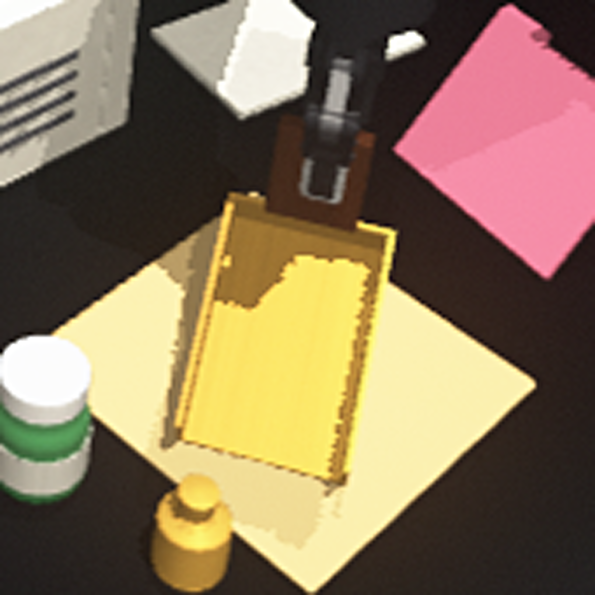

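Contact is made. I open to a loose cage and follow the arc down so the rear settles.

Emit:
move_arm(
  commands=[
    {"dp": [0, 0, 0], "spin": 0},
    {"dp": [-0.011, 0, 0.009], "spin": 0},
    {"dp": [-0.01, 0, 0.01], "spin": 0},
    {"dp": [-0.009, 0, 0.011], "spin": 0},
    {"dp": [-0.008, 0, 0.011], "spin": 0},
    {"dp": [-0.007, 0, 0.011], "spin": 0},
    {"dp": [-0.006, 0, 0.01], "spin": 0},
    {"dp": [0, 0, 0], "spin": 0},
    {"dp": [0, 0, 0], "spin": 0},
  ],
  gripper=0.4,
  newtons=20,
)

```text
time_s: 34.33
eef_pos: [0.4546, 0.2504, 0.0504]
tool_rot: [[0.866, 0.5, 0.0], [0.5, -0.866, 0.0], [0.001, -0.0, -1.0]]
wrist_force: [0.8, -0.7, -0.3]
finger_gap: 0.0343
```

```bash
python3 - <<'E'
from h import *
go([.498,.275,.125],30)
c=cap('scene','s26')
cv2.imwrite('pics/s26d.png',cv2.resize(c['img'][270:440,340:510,::-1],None,fx=3.5,fy=3.5,interpolation=cv2.INTER_CUBIC))
E
```

```text
t 34.33 pos [0.4546 0.2504 0.0504] yaw 29.97 spin -0.001 dp after spin [ 0.0499  0.0004 -0.0746] dp now [ 0.0499  0.0004 -0.0746] gap 0.0343 F [ 0.8 -0.7 -0.3] tz [ 0.  0. -1.] q [ 0.5   0.4  -0.45  0.72  0.    1.55]
```

View pics/s26d.png

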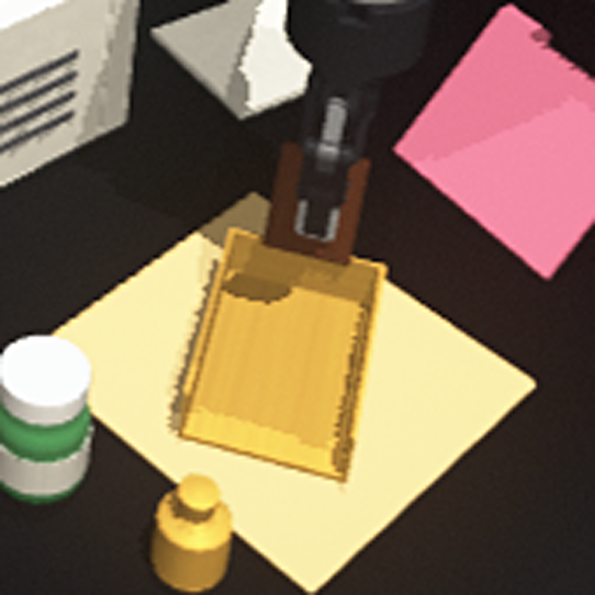

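The tray sits flat. I open fully and retract straight up.

Emit:
move_arm(
  commands=[
    {"dp": [0, 0, 0], "spin": 0},
    {"dp": [0, 0, 0], "spin": 0},
    {"dp": [0, 0, 0], "spin": 0},
    {"dp": [0, 0, 0], "spin": 0},
    {"dp": [0, 0, -0.03], "spin": 0},
    {"dp": [0, 0, -0.05], "spin": 0},
    {"dp": [0, 0, -0.05], "spin": 0},
    {"dp": [0, 0, -0.05], "spin": 0},
    {"dp": [0, 0, 0], "spin": 0},
  ],
  gripper=1,
)

```text
time_s: 35.5
eef_pos: [0.4569, 0.2517, 0.2348]
tool_rot: [[0.866, 0.499, 0.008], [0.499, -0.866, 0.004], [0.009, 0.0, -1.0]]
wrist_force: [0.4, -0.5, 0.0]
finger_gap: 0.0852
```

Emit:
move_arm(
  commands=[
    {"dp": [-0.05, 0, 0], "spin": 0},
    {"dp": [-0.05, 0, 0], "spin": 0},
    {"dp": [-0.05, 0, 0], "spin": 0},
    {"dp": [0, 0, 0], "spin": 0},
    {"dp": [0, 0, 0], "spin": 0},
  ],
)

```text
time_s: 36.12
eef_pos: [0.3246, 0.1755, 0.23]
tool_rot: [[0.866, 0.499, 0.001], [0.499, -0.866, 0.0], [0.001, -0.0, -1.0]]
wrist_force: [0.8, 0.0, -0.0]
finger_gap: 0.0858
```

```bash
python3 - <<'E'
from h import *
go([.498,.275,.125],30)
c=cap('scene','s27'); t=cap('top','t27')
cv2.imwrite('pics/s27d.png',cv2.resize(c['img'][130:440,180:510,::-1],None,fx=1.9,fy=1.9,interpolation=cv2.INTER_CUBIC))
cv2.imwrite('pics/t27d.png',cv2.resize(t['img'][150:310,150:450,::-1],None,fx=2.6,fy=2.6,interpolation=cv2.INTER_CUBIC))
E
```

```text
t 36.12 pos [0.3246 0.1755 0.23  ] yaw 29.96 spin -0.001 dp after spin [0.1999 0.0005 0.105 ] dp now [0.1998 0.0004 0.1052] gap 0.0858 F [ 0.8  0.  -0. ] tz [ 0.001  0.    -1.   ] q [ 0.5  -0.01 -0.46  1.12  0.    1.54]
```

View pics/s27d.png

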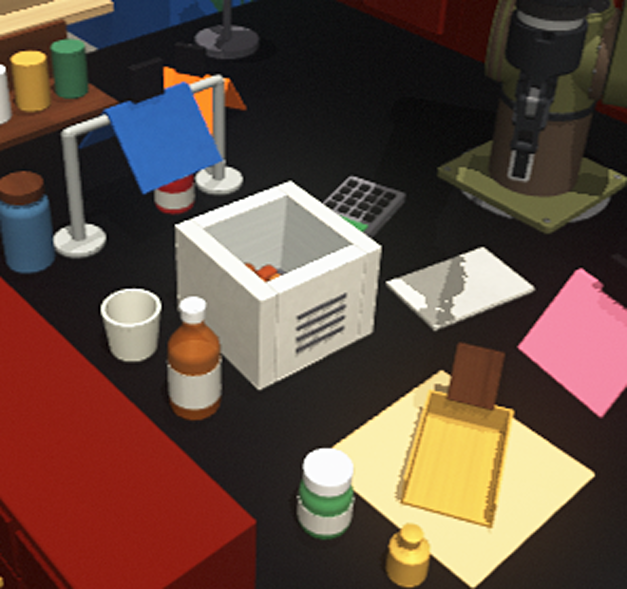

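View pics/t27d.png

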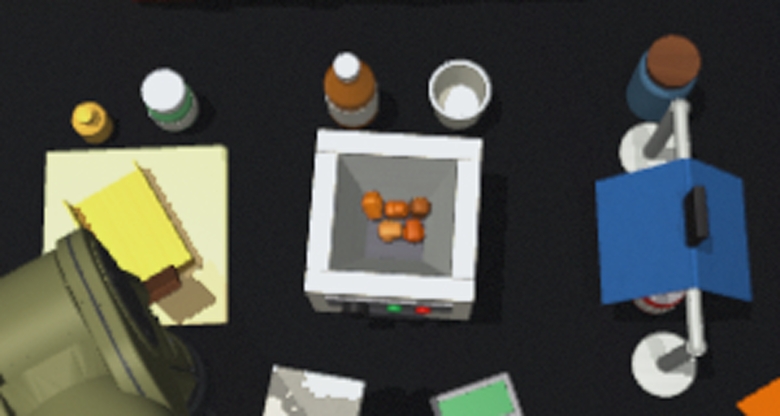

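```bash
python3 - <<'E'
from h import *
t=ld('t27'); P=lambda x,y:(150+(x+.5)/2.6-.5,150+(y+.5)/2.6-.5)
print('fin',[onz(t,*P(x,y),.231).round(4) for x,y in((694,188),(702,244))])
a,b,d=[onz(t,*P(x,y),.039) for x,y in((137,165),(67,203),(199,262))]
h=(a-b)[:2];print('tray front',a,b,np.hypot(*h),'right rear',d,np.hypot(*(a-d)[:2]),'centre',(b+d)/2)
for n,p,h,o in(('bottle',(347,66),.14,(.672,.043)),('cup',(461,90),.06,(.673,-.077)),('weight',(90,116),.056,(.656,.332)),('jar',(166,88),.075,(.675,.246)),('bluejar',(672,61),.12,(.676,-.302))): print(n,(onz(t,*P(*p),h)[:2]-o).round(3))
E
```

```text
fin [array([ 0.5096, -0.2866,  0.231 ]), array([ 0.4558, -0.29  ,  0.231 ])]
tray front [0.60023001 0.28143392 0.039     ] [0.55910981 0.35700958 0.039     ] 0.08603808323842337 right rear [0.48934298 0.21155147 0.039     ] 0.13107054745990726 centre [0.5242264  0.28428053 0.039     ]
bottle [ 0. -0.]
cup [-0.003 -0.001]
weight [-0.003 -0.002]
jar [ 0.001 -0.002]
bluejar [0.    0.002]
```

All checks pass: the tray centre is about 6 mm from the paper's centre, the cover is on the bar within about 6 mm of the middle, five pieces are in the hopper, and no measured bystander has moved by more than 4 mm. I hand it in.

```bash
python3 - <<'E'
from h import *
robot.job_done(); print(robot.sense()['time_s'])
E
```

```text
the job is handed in; nothing more can be done
the job is handed in; nothing more can be done
```

The job is done and handed in at about 36 s of the 69 s allowed. No verdict is reported, so what follows is from my own checks.

**What I did**
- **Cover:** I hung the blue cover on the rail and let go.
- **Pour:** The tool only points down, so I could not tilt the tray directly. I carried the tray level to the mill, rested its rear on the near rim of the hopper and let it tip nose-down. I then gripped it and raised it so the pieces slid in.
- **Regrip:** That grip measured only about 0.47 rad of tilt, below the required 0.5. I set the empty tray back in the hopper, turned the gripper 90° and took the handle across its thickness. The tilt was then about 0.54 rad, with the lip over the mouth at z ≈ 0.11–0.12 m.
- **Tray:** I set it down nose first on the paper and let the rear settle flat.

**Last checks**
- **Roots:** All five pieces lie in the hopper in the top view. I did not measure their heights.
- **Cover:** It hangs astride the bar, about 6 mm along it from the middle and 3–4° off parallel.
- **Tray:** It is empty and looks flat, with its centre about 6 mm from the paper's centre.
- **Bystanders:** The five measured (bottle, cup, weight, green jar, blue jar) moved 4 mm or less, within measuring error. The red tin was partly hidden by the cover; it looked in place but was not measured.

**Disagreements and failed tries**
- My tilt estimates varied by about 5–10° between measurements.
- Tipping the tray by loosening the grip to 20 N failed, and so did a quick upward jerk.

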